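Make up the meter test stack

TASK

Make up the stack on the blue test stand: first the dark flange plate without a middle hole, flat and centred on the stand, then the bronze meter body upright and centred on that plate, then the bright plate with the middle hole flat and centred on top of the meter, its long side in line with that of the plate below. Last of all, stand the brass relief valve upright in the hole of the red block. Set each part down gently rather than dropping it, let go of everything, and leave the black lid, the gauge and the spanner where they lie.

Things in the scene. Friction and masses are not known exactly. Their poses are not given: they have to be found in the camera images.
- test_stand: Blue painted round test stand, fixed to the bench: foot 110 mm across, pillar 72 mm across with a flat bare-metal top 40 mm above its underside. Origin: centre of the underside, on the bench; z up.
- valve_socket: Red square block, fixed to the bench, 86 x 86 x 30 mm high, with one round hole 40 mm wide in the middle of its top, 20 mm deep (its flat floor lies 10 mm above the bench). Origin: centre of the underside; z up; x and y along its sides.
- blank_plate: Dark steel flange plate WITHOUT a middle hole, lying flat: 100 mm long (x) x 50 mm wide (y) x 14 mm thick, a 14 mm bolt hole near each end (37 mm either side of the middle), about 0.45 kg. Origin: centre of the underside; z up.
- port_plate: Bright steel flange plate WITH a 26 mm round hole in the middle, lying flat: 100 mm long (x) x 50 mm wide (y) x 14 mm thick, a 14 mm bolt hole near each end (37 mm either side of the middle), about 0.4 kg. Origin: centre of the underside; z up.
- meter_body: Bronze meter body, standing upright, 75 mm tall: round foot 66 mm across and 10 mm high, round barrel 52 mm across from 14 to 58 mm up, neck 42 mm across from 64 to 75 mm up with a flat top (dark bore drawn on it; solid). Two pipe stubs 26 mm across stick out along +x and -x to 46 mm from the axis, their centre line 30 mm up. About 0.75 kg. Origin: centre of the underside; z up.
- relief_valve: Brass pressure relief valve, standing upright, 78 mm tall: round foot 28 mm across from 0 to 24 mm up, hexagon 38 mm across corners from 24 to 42 mm, round bonnet 26 mm across from 42 to 72 mm, tapering to the top; a small outlet nipple along +x, 24 mm from the axis at 33 mm up. About 0.25 kg. Origin: centre of the underside; z up.
- register_lid: Bystander: black nylon register lid, a disc 72 mm across and 14 mm high with a small lug on its rim (+x) and a knob 20 mm across up to 24 mm high. Loose. Origin: centre of the underside.
- gauge: Bystander: pressure gauge lying face up, 64 mm across and 28 mm high, white dial, brass stem 16 mm thick out to 52 mm along -x. Loose. Origin: centre of the underside.
- spanner: Bystander: steel spanner, 180 mm long, lying flat beyond the work (farther from the robot). Loose. Its length is along its x.
Not all that is in view belongs to the job. Several things look just like the relief_valve: the one meant starts farthest from the robot's base.

How it is judged:
On the way, in this order (a step that is already met when the one before it is completed fails the run):
1. the dark blank plate lies on the stand, released (horizontal distance between blank_plate and test_stand below 0.012 m and z of blank_plate in the frame of test_stand between 0.036 and 0.045 m and angle between blank_plate's own z axis and vertical below 0.1 rad and contact force between the fingers and blank_plate below 0.1 N and linear speed of blank_plate below 0.03 m/s), for 0.2 s.
2. the meter body stands on the blank plate, released (all of step 1 and horizontal distance between meter_body and blank_plate below 0.012 m and z of meter_body in the frame of blank_plate between 0.01 and 0.019 m and angle between meter_body's own z axis and vertical below 0.1 rad and contact force between the fingers and meter_body below 0.1 N and linear speed of meter_body below 0.03 m/s), for 0.2 s.
3. the bright port plate lies on the meter in line with the blank plate, released (all of step 2 and horizontal distance between port_plate and meter_body below 0.01 m and z of port_plate in the frame of meter_body between 0.071 and 0.08 m and angle between port_plate's own z axis and vertical below 0.1 rad and contact force between the fingers and port_plate below 0.1 N and linear speed of port_plate below 0.03 m/s and angle between the x axis of port_plate and the x axis of blank_plate, either way round below 0.26 rad), for 0.2 s.
4. the relief valve stands in the red block's hole, released (horizontal distance between relief_valve and valve_socket below 0.01 m and z of relief_valve in the frame of valve_socket between 0.006 and 0.015 m and angle between relief_valve's own z axis and vertical below 0.1 rad and contact force between the fingers and relief_valve below 0.1 N and linear speed of relief_valve below 0.03 m/s), for 0.2 s.
At the end, for the whole second after the job is handed in: Blank plate on the stand (12 mm off centre at most), meter on it (12 mm), port plate on the meter (10 mm; long sides within 0.26 rad), valve on the floor of the red block's hole (10 mm); heights within about 4 mm, tilts under 0.1 rad, all released and at rest (all of step 3 and all of step 4 and angular speed of each of blank_plate, meter_body, port_plate, relief_valve below 0.2 rad/s); the robot touches nothing.
It fails at once if the register lid is moved by more than 25 mm (distance of register_lid from where it was at the start of the episode above 0.025 m).
It fails at once if the gauge is moved by more than 25 mm (distance of gauge from where it was at the start of the episode above 0.025 m).
It fails at once if the spanner is moved by more than 25 mm (distance of spanner from where it was at the start of the episode above 0.025 m).
It fails at once if one of the four parts is dropped (falls freely by more than about 20 mm) ((linear speed of blank_plate above 0.63 m/s and contact force between the fingers and blank_plate below 0.1 N) or (linear speed of meter_body above 0.63 m/s and contact force between the fingers and meter_body below 0.1 N) or (linear speed of port_plate above 0.63 m/s and contact force between the fingers and port_plate below 0.1 N) or (linear speed of relief_valve above 0.63 m/s and contact force between the fingers and relief_valve below 0.1 N)).
It also fails if it takes over 115 s, if anything falls off the work surface, if the arm or the gripper's body presses on something with over 40 N, if the wrist force passes 120 N, or if a joint passes its speed limit or range.

ROBOT

A 6-joint arm with a two-finger parallel gripper is mounted at the origin on the work surface. World frame = base frame: x ahead of the robot, y to its left, z up, the work surface at z = 0. Lengths are in m, angles in rad, forces in N, time in s.
With the tool pointing down it reaches from about 0.425 to 0.95 m from the base axis. Payload 14.7 kg.
Tool frame: the origin (TCP) lies midway between the tips of the shut fingers; the grasp point (between the pads) lies 19 mm behind it; z points along the fingers, y is the direction in which the jaws open and shut (so a half turn about z gives the same grasp; the last joint's range is limited). The gripper opens to 85 mm and grips with 20 to 120 N. Pads are 22 mm wide; open, the fingers measure 114 mm over their backs; the gripper's body (76 mm by 85 mm) begins 54 mm behind the grasp point. The pads swing forward as they close: fully open they stand 13 mm farther back than shut.
Start: joints at [-1.221, 0.48, 1.596, -0, 1.065, -0.047], TCP at [0.251, -0.599, 0.195] pointing down, gripper open.
Joint ranges: [-2.75, 2.75], [-0.82, 2.05], [0.23, 2.67], [-1.56, 4.7], [0.09, 2.69], [-2.92, 2.92]. Speed limits (rad/s): [1.89, 1.89, 2.39, 3.01, 3.01, 3.01].

INTERFACE

Orientations are given as a rotation vector (axis times angle).
In Python, from cell import env, vision, order gives the robot as it stands. The module is installed in compiled form; this text tells all that it offers.
- The arm moves only by the tool move_arm, never from a script. Its argument "motion" is a list of rows, each an object of numbers: "jaw": the gripper command: -1 is shut, 1 is fully open, values between are in proportion; "x", "y", "z": the shift along the tool's x, y, z in m; "wx", "wy", "wz": the turn, a rotation vector about the tool's x, y, z in degrees. A call has exactly 5 rows; each row is the pose to reach, as a shift and turn from the pose measured when the call began, along the tool's axes at that moment; what a row does not reach only later rows make up. A row lasts 1/8 s, in which the tool goes at most 62.5 mm and 10.7 degrees, less where a joint would pass 70% of its speed; a pose out of reach is approached as far as the arm can. A call with a gripper value outside its range is refused whole. The fingers move at their own pace and stop on an object; "grip_force" is the grip in N (left out, the last holds). Time passes only in rows, so rows that repeat a pose let the fingers close, or fill a call up. It gives the time, the measured TCP pose, the force and the opening at its end, in the units of the state.
- env.state(): the state, without advancing time (a new reading comes with each control period).
- vision.get_image(name): name is "scene" or "top" or "wrist"; returns the picture (384x512x3 uint8, blue, green, red); there is no depth.
- vision.calibration(name): a dict with "K" (3x3 intrinsics, pixels), "dist_coeffs" ([k1, k2, p1, p2, k3] as OpenCV has them; the pictures are not rectified), "view" (4x4, takes a point from world to camera coordinates). Camera axes: x right, y down, z forward; pixel columns grow to the right and rows downward; lengths in m; the calibration is good to about 2 mm. A picture is of the moment at which its call begins: read the wrist's pose just before it. calibration takes no time and is no camera call; for the wrist camera it gives the pose at the moment of the call.
- order.sign_off(): hands the job in, once; it reports no verdict.
The state is a dict: "t": time; "joints": joint angles; "qvel": joint speeds; "effort": joint torques, N m; "eef_pos": TCP position; "eef_rot": TCP orientation; "force": force on the tool from outside, world axes, zero at the start; "torque": the same for the moment, N m; "grip_width": finger opening in m.
Only numpy, scipy, OpenCV 4.12 (cv2) and the standard library are available. Lean on these libraries where they do the work, as an engineer would, in place of code of your own. Each camera call takes 0.05 s, during which the arm holds its last target. There are 200 camera calls.

## Working session

There is one attempt and no reset: what is moved stays moved. The work goes in short steps, Python scripts to look and compute and a tool call to move; the robot and the scene stay as the last step left them, time stands still between calls to the robot, and variables do not carry over. Pictures are saved under pics/ and viewed, about 12 in all and at most 16, crops included, and the job is handed in when it is done.

Besides the shell and the picture viewer there is one more tool, called after "Emit:" as a command line: name --argument value ..., lists and objects as JSON in quotes. move_arm: Moves the arm, as the interface text tells. Its arguments: {"type":"object","properties":{"motion":{"type":"array","items":{"type":"object","properties":{"jaw":{"type":"number"},"x":{"type":"number"},"y":{"type":"number"},"z":{"type":"number"},"wx":{"type":"number"},"wy":{"type":"number"},"wz":{"type":"number"}}}},"grip_force":{"type":"number"}},"required":["motion"]}

```bash
ls; mkdir -p pics; python3 - <<'E'
from cell import env,vision
import cv2
s=env.state();print(s)
for n in("scene","top"):
    cv2.imwrite(f"pics/{n}0.png",vision.get_image(n)); c=vision.calibration(n);print(n,c)
print(vision.calibration("wrist"))
E
```

```text
pics
{'t': 0.0, 'joints': array([-1.22058152e+00,  4.80845054e-01,  1.59683726e+00, -6.83873847e-06,
        1.06511520e+00, -4.65872437e-02]), 'qvel': array([-5.64149132e-04, -2.53309170e-05, -2.60005955e-04,  3.67023611e-04,
        4.78068603e-04, -6.59919900e-04]), 'effort': array([ 1.11583879e-03, -9.50622940e+01, -4.30177116e+01, -8.58505109e-05,
        1.23875213e-02, -1.79835070e-06]), 'eef_pos': array([ 0.25107922, -0.5990707 ,  0.19487749]), 'eef_rot': array([-3.07879622e+00, -6.18984648e-01,  2.95393342e-04]), 'force': array([0.58718776, 0.48860928, 0.2781512 ]), 'torque': array([-0.02803938,  0.00382965, -0.00584763]), 'grip_width': 0.08506422623720056}
scene {'K': array([[497.12851724,   0.        , 250.76179982],
       [  0.        , 497.12851724, 193.31873985],
       [  0.        ,   0.        ,   1.        ]]), 'dist_coeffs': array([-0.18098442,  0.        ,  0.        ,  0.        ,  0.        ]), 'view': array([[ 0.01417724,  0.99980691, -0.01360708, -0.01263665],
       [ 0.82638729, -0.01937727, -0.56276866, -0.48018982],
       [-0.56292366, -0.00326621, -0.82
[... 492 characters left out ...]
.02269241, -0.9967003 ,  0.900799  ],
       [ 0.        ,  0.        ,  0.        ,  1.        ]])}
{'K': array([[266.75650362,   0.        , 257.94273843],
       [  0.        , 266.75650362, 191.389018  ],
       [  0.        ,   0.        ,   1.        ]]), 'dist_coeffs': array([-0.01440346,  0.        ,  0.        ,  0.        ,  0.        ]), 'view': array([[ 3.85912602e-01, -9.22534876e-01, -9.30395138e-04,
        -6.49457755e-01],
       [-8.87581179e-01, -3.71565458e-01,  2.72284337e-01,
        -3.45801790e-02],
       [-2.51537500e-01, -1.04252156e-01, -9.62216386e-01,
         3.78546189e-01],
       [ 0.00000000e+00,  0.00000000e+00,  0.00000000e+00,
         1.00000000e+00]])}
```

View pics/top0.png

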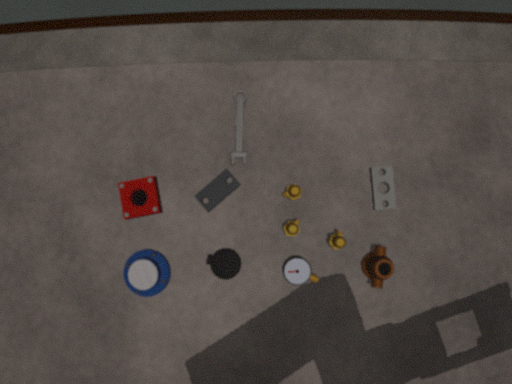

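View pics/scene0.png

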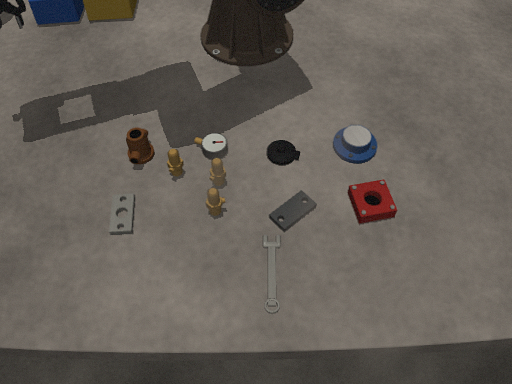

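The top view shows the blank plate at (217,190), port plate (384,188), meter (378,266), stand top (143,275), socket (139,198), lid (226,263), gauge (297,270) and spanner (239,130). The valve candidates are at (294,191), (292,228) and (338,241). The one at (294,191) is highest in the image, so it should be farthest from the base; I'll check that by measuring.

```bash
cat > h.py <<'E'
import numpy as np,cv2
from cell import env,vision
from scipy.spatial.transform import Rotation as R
def ray(name,px,z,cal=None):
    c=cal or vision.calibration(name); V=c["view"]
    p=cv2.undistortPoints(np.float64(px).reshape(-1,1,2),c["K"],c["dist_coeffs"]).reshape(-1,2)
    d=np.c_[p,np.ones(len(p))]@V[:3,:3]; o=-V[:3,:3].T@V[:3,3]
    return o+d*((np.reshape(z,-1)-o[2])/d[:,2])[:,None]
def blobs(m,amin=60):
    n,l,st,ce=cv2.connectedComponentsWithStats(m.astype(np.uint8)*255)
    return [(ce[i],st[i],l==i) for i in range(1,n) if st[i][4]>=amin]
def rel(p,yaw=None):
    "shift (tool axes) from current TCP to world p; "
    s=env.state();r=R.from_rotvec(s["eef_rot"]).as_matrix()
    return r.T@(np.array(p)-s["eef_pos"])
E
python3 - <<'E'
from h import *
im=cv2.imread("pics/top0.png");hsv=cv2.cvtColor(im,cv2.COLOR_BGR2HSV)
H,S,V=[hsv[...,i].astype(int) for i in range(3)]
ms={"red":((H<6)|(H>174))&(S>150)&(V>100),"blue":(H>100)&(H<130)&(S>120),"valve":(H>14)&(H<30)&(S>120)&(V>60),"bronze":(H>=5)&(H<15)&(S>120)&(V>40)&(V<200)}
for n,m in ms.items():
    for c,st,l in blobs(m,25):
        h=cv2.convexHull(np.argwhere(l)[:,::-1].astype(np.float32))
        print(n,c.round(1),st,"z0",ray("top",[c],0)[0][:2].round(3),"z.04",ray("top",[c],.04)[0][:2].round(3), [np.round(v,1) for v in cv2.minAreaRect(h)])
out=[cv2.resize(im[a:b,c:d],None,fx=4,fy=4,interpolation=cv2.INTER_CUBIC) for a,b,c,d in((160,220,180,260),(160,220,350,430),(245,300,110,190),(175,250,270,350))]
h=max(o.shape[0] for o in out);out=[cv2.copyMakeBorder(o,0,300-o.shape[0],0,0,0) for o in out]
sheet=np.vstack([np.hstack(out[:2]),np.hstack(out[2:])]);sheet=cv2.convertScaleAbs(sheet,alpha=1.6)
cv2.imwrite("pics/sheet.png",sheet);print(sheet.shape)
E
```

```text
red [138.2 197. ] [119 177  40  41 882] z0 [0.62  0.286] z.04 [0.618 0.274] [array([138.3, 197. ]), array([36.1, 35.8]), np.float64(79.4)]
blue [153.7 269.9] [127 250  43  46 646] z0 [0.449 0.248] z.04 [0.453 0.237] [array([150.2, 271.1]), array([45.2, 37.5]), np.float64(68.8)]
blue [128.  279.4] [124 266  13  27  80] z0 [0.426 0.31 ] z.04 [0.432 0.297] [array([128.5, 279.6]), array([27.9,  6.4]), np.float64(68.6)]
valve [292.5 191.9] [283 184  19  16 198] z0 [ 0.628 -0.079] z.04 [ 0.625 -0.076] [array([292.9, 191.7]), array([15.7, 15.7]), np.float64(26.6)]
valve [291.4 227.6] [283 219  17  18 203] z0 [ 0.545 -0.075] z.04 [ 0.545 -0.072] [array([290.9, 227.9]), array([16.6, 15.9]), np.float64(83.7)]
valve [336.7 240.6] [328 231  17  19 194] z0 [ 0.513 -0.18 ] z.04 [ 0.515 -0.173] [array([335.8, 240.6]), array([15.9, 16.3]), np.float64(66.8)]
valve [314.1 278.1] [310 274   9   9  57] z0 [ 0.427 -0.126] z.04 [ 0.433 -0.121] [array([314.1, 278.3]), array([8.5, 6.7]), np.float64(26.6)]
bronze [377.6 252. ] [366 246  20  14 103] z0 [ 0.485 -0.275] z.04 [ 0.488 -0.264] [array([375.3, 251.9]), array([11.2, 20.1]), np.float64(80.5)]
bronze [377.9 271.4] [362 258  32  30 350] z0 [ 0.44  -0.275] z.04 [ 0.445 -0.264] [array([377.5, 272.5]), array([29., 31.]), np.float64(90.0)]
(600, 640, 3)
```

View pics/sheet.png

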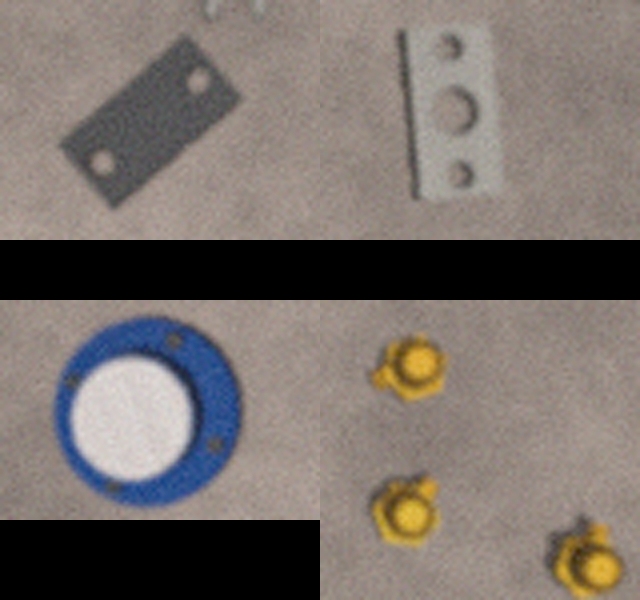

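Farthest from the base is the valve at top (295,190), at r ≈ 0.63 m; the others are at ≈ 0.55 and 0.54 m. The enlarged sheet's upper-left valve confirms it. Next I work out targets.

```bash
cat >> h.py <<'E'
def go(p,yaw=None,q=True):
    "tool-axis shift (mm) and turn (deg) to world TCP p, tool straight down, tool x at yaw (mod pi, nearest to j6=0)"
    s=env.state();r=R.from_rotvec(s["eef_rot"])
    if yaw is None: x=r.as_matrix()[:,0]; yaw=np.arctan2(x[1],x[0])
    elif q:
        ref=np.arctan2(p[1],p[0])+np.pi/2; yaw=ref+(yaw-ref+np.pi/2)%np.pi-np.pi/2
    t=R.from_euler("z",yaw)*R.from_rotvec([np.pi,0,0])
    w=np.degrees((r.inv()*t).as_rotvec())
    print("t",round(s["t"],2),"at",s["eef_pos"].round(4),"F",s["force"].round(1),"w",round(s["grip_width"],4),"-> shift mm",(r.as_matrix().T@(np.array(p)-s["eef_pos"])*1000).round(1),"turn",w.round(1),"yaw",round(np.degrees(yaw),1))
E
python3 - <<'E'
from h import *
f=lambda px,z:ray("top",px,z)[:,:2]
b=f([[229.2,179.7],[205.4,200.4]],.013);p=f([[381.7,171.4],[384.7,203.7],[383.2,187.4]],.013)
yb=np.arctan2(*(b[0]-b[1])[::-1]);yp=np.arctan2(*(p[0]-p[1])[::-1])
print("blank",b.mean(0),np.linalg.norm(b[0]-b[1]),np.degrees(yb));print("port",p[2],p[:2].mean(0),np.linalg.norm(p[0]-p[1]),np.degrees(yp))
print("stand",f([[142.9,274]],.04),"socket",f([[138.3,197]],.025),"valve",f([[294.9,190]],.075))
go([*b.mean(0),.16],yb)
c=vision.calibration("wrist");s=env.state();r=R.from_rotvec(s["eef_rot"]).as_matrix();V=c["view"];o=-V[:3,:3].T@V[:3,3]
print("cam in tool",r.T@(o-s["eef_pos"]),"fwd",r.T@V[2,:3])
E
```

```text
blank [0.63344403 0.09555419] 0.07299817249723677 -49.56873745278846
port [ 0.63440359 -0.28912517] [ 0.63416834 -0.28916011] 0.0753585900391555 3.242917277225074
stand [[0.4441524  0.26212528]] socket [[0.61883271 0.27798518]] valve [[ 0.62623314 -0.0786894 ]]
t 0.1 at [ 0.2511 -0.5991  0.195 ] F [ 0.4  0.  -0.8] w 0.0856 -> shift mm [ 621.1 -492.9   35.5] turn [-0.000e+00 -1.000e-01 -1.077e+02] yaw 130.4
cam in tool [ 6.93809892e-02  5.80740472e-05 -1.78090962e-01] fwd [-2.72319362e-01 -4.83675160e-05  9.62206923e-01]
```

Emit:
move_arm --motion '[{"x": 0.03, "y": -0.024, "wz": -8, "jaw": 1}, {"x": 0.075, "y": -0.06, "wz": -18, "jaw": 1}, {"x": 0.12, "y": -0.095, "wz": -28, "jaw": 1}, {"x": 0.165, "y": -0.13, "wz": -38, "jaw": 1}, {"x": 0.21, "y": -0.165, "wz": -48, "jaw": 1}]'

```text
$.motion[0]: bad value
```

```bash
python3 -c "
from h import *
go([.6335,.0955,.16],np.radians(130.4),0)"
```

```text
t 0.1 at [ 0.2511 -0.5991  0.195 ] F [ 0.4  0.  -0.8] w 0.0856 -> shift mm [ 621.2 -492.8   35.5] turn [-0.000e+00 -1.000e-01 -1.077e+02] yaw 130.4
```

Emit:
move_arm --motion '[{"x": 0.03, "y": -0.024, "z": 0, "wx": 0, "wy": 0, "wz": -8, "jaw": 1}, {"x": 0.075, "y": -0.06, "z": 0, "wx": 0, "wy": 0, "wz": -18, "jaw": 1}, {"x": 0.12, "y": -0.095, "z": 0, "wx": 0, "wy": 0, "wz": -28, "jaw": 1}, {"x": 0.165, "y": -0.13, "z": 0, "wx": 0, "wy": 0, "wz": -38, "jaw": 1}, {"x": 0.21, "y": -0.165, "z": 0, "wx": 0, "wy": 0, "wz": -48, "jaw": 1}]' --grip_force 60

```text
t: 0.72
eef_pos: [0.3815, -0.364, 0.195]
eef_rot: [-2.556, -1.825, -0.001]
force: [1.1, -0.6, 0.8]
grip_width: 0.0854
```

```bash
python3 -c "
from h import *
go([.6335,.0955,.16],np.radians(130.4),0)"
```

```text
t 0.72 at [ 0.3815 -0.364   0.195 ] F [ 1.1 -0.6  0.8] w 0.0854 -> shift mm [516.4  89.1  35.4] turn [ -0.   -0.1 -59.4] yaw 130.4
```

Emit:
move_arm --motion '[{"x": 0.05, "y": 0.009, "z": 0, "wx": 0, "wy": 0, "wz": -9, "jaw": 1}, {"x": 0.105, "y": 0.018, "z": 0.005, "wx": 0, "wy": 0, "wz": -19, "jaw": 1}, {"x": 0.16, "y": 0.027, "z": 0.01, "wx": 0, "wy": 0, "wz": -29, "jaw": 1}, {"x": 0.215, "y": 0.037, "z": 0.02, "wx": 0, "wy": 0, "wz": -39, "jaw": 1}, {"x": 0.27, "y": 0.046, "z": 0.025, "wx": 0, "wy": 0, "wz": -49, "jaw": 1}]'

```text
t: 1.35
eef_pos: [0.5131, -0.1218, 0.1697]
eef_rot: [-1.561, -2.725, -0.001]
force: [0.2, -1.4, -0.3]
grip_width: 0.0852
```

```bash
python3 -c "
from h import *
go([.6335,.0955,.16],np.radians(130.4),0)"
```

```text
t 1.35 at [ 0.5131 -0.1218  0.1697] F [ 0.2 -1.4 -0.3] w 0.0852 -> shift mm [126.6 213.8   9.9] turn [ -0.   -0.1 -10. ] yaw 130.4
```

Emit:
move_arm --motion '[{"x": 0.028, "y": 0.048, "z": 0, "wx": 0, "wy": 0, "wz": -3, "jaw": 1}, {"x": 0.06, "y": 0.1, "z": 0.002, "wx": 0, "wy": 0, "wz": -6, "jaw": 1}, {"x": 0.09, "y": 0.152, "z": 0.005, "wx": 0, "wy": 0, "wz": -9, "jaw": 1}, {"x": 0.118, "y": 0.2, "z": 0.009, "wx": 0, "wy": 0, "wz": -10, "jaw": 1}, {"x": 0.1266, "y": 0.2138, "z": 0.01, "wx": 0, "wy": 0, "wz": -10, "jaw": 1}]'

```text
t: 1.98
eef_pos: [0.6343, 0.0985, 0.1591]
eef_rot: [-1.314, -2.852, -0.001]
force: [-0.7, 0.5, -0.3]
grip_width: 0.0853
```

```bash
python3 -c "
from h import *
import pickle
c=vision.calibration('wrist');im=vision.get_image('wrist');cv2.imwrite('pics/w1.png',im);pickle.dump(c,open('w1.pkl','wb'))
go([.6335,.0955,.002],np.radians(130.4),0)"
```

```text
t 2.02 at [0.6345 0.0987 0.1591] F [-0.1  1.3  0.1] w 0.0854 -> shift mm [ -2.2  -2.9 157.1] turn [ 0.  -0.1  0.1] yaw 130.4
```

View pics/w1.png

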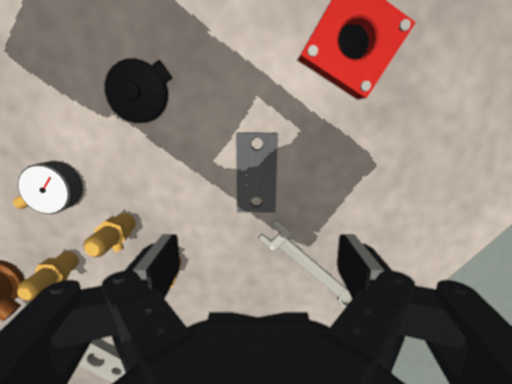

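The wrist view shows the blank plate's bolt holes at (257,143) and (256,202), and the red block's hole at (357,39). I'll check both against the top-view positions.

```bash
python3 -c "
from h import *
import pickle
c=pickle.load(open('w1.pkl','rb'));im=cv2.imread('pics/w1.png')
g=im.max(2).astype(int)
m=(g<110)&(g>0)
roi=np.zeros_like(g,bool);roi[128:216,230:284]=1
hs=[]
e=cv2.Canny(im,60,150)
b=ray('w1',[[257,143],[256,202]],.013,c);print(b,b.mean(0),np.linalg.norm(b[0]-b[1]),np.degrees(np.arctan2(*(b[1]-b[0])[1::-1])))
k=ray('w1',[[237,133],[277,133],[276,212],[237,212]],.014,c);print(k.round(4),k.mean(0))
print('sock',ray('w1',[[357,40]],.03,c))
go([*b.mean(0)[:2],.002],np.radians(130.4),0)
"
```

```text
[[0.60911523 0.12669118 0.013     ]
 [0.65647559 0.06916394 0.013     ]] [0.63279541 0.09792756 0.013     ] 0.07451433796152417 -50.536448285764266
[[0.5834 0.1203 0.014 ]
 [0.6195 0.1511 0.014 ]
 [0.6846 0.0758 0.014 ]
 [0.6464 0.0432 0.014 ]] [0.63347814 0.09761935 0.014     ]
sock [[0.61829847 0.27604284 0.03      ]]
t 2.02 at [0.6345 0.0987 0.1591] F [-0.1  1.3  0.1] w 0.0854 -> shift mm [ 1.000e-01 -1.800e+00  1.571e+02] turn [ 0.  -0.1  0.1] yaw 130.4
```

Emit:
move_arm --motion '[{"x": 0, "y": -0.0018, "z": 0.04, "wx": 0, "wy": 0, "wz": 0, "jaw": 0.8}, {"x": 0, "y": -0.0018, "z": 0.085, "wx": 0, "wy": 0, "wz": 0, "jaw": 0.6}, {"x": 0, "y": -0.0018, "z": 0.125, "wx": 0, "wy": 0, "wz": 0, "jaw": 0.5}, {"x": 0, "y": -0.0018, "z": 0.152, "wx": 0, "wy": 0, "wz": 0, "jaw": 0.5}, {"x": 0, "y": -0.0018, "z": 0.158, "wx": 0, "wy": 0, "wz": 0, "jaw": 0.5}]'

```text
t: 2.65
eef_pos: [0.6311, 0.0967, -0.0006]
eef_rot: [-1.314, -2.848, 0.001]
force: [0.4, -0.4, 0.3]
grip_width: 0.0635
```

Emit:
move_arm --motion '[{"x": 0, "y": 0, "z": 0, "wx": 0, "wy": 0, "wz": 0, "jaw": 0}, {"x": 0, "y": 0, "z": 0, "wx": 0, "wy": 0, "wz": 0, "jaw": -0.3}, {"x": 0, "y": 0, "z": 0, "wx": 0, "wy": 0, "wz": 0, "jaw": -0.3}, {"x": 0, "y": 0, "z": 0, "wx": 0, "wy": 0, "wz": 0, "jaw": -0.3}, {"x": 0, "y": 0, "z": -0.003, "wx": 0, "wy": 0, "wz": 0, "jaw": -0.3}]' --grip_force 60

```text
t: 3.28
eef_pos: [0.6311, 0.0967, 0.0026]
eef_rot: [-1.314, -2.848, 0.001]
force: [-0.3, 0.2, 0.7]
grip_width: 0.0298
```

```bash
python3 -c "
from h import *
import pickle
c=vision.calibration('wrist');im=vision.get_image('wrist');cv2.imwrite('pics/w2.png',im);pickle.dump(c,open('w2.pkl','wb'))
go([.6335,.0955,.002],np.radians(130.4),0);print(env.state()['joints'])"
```

```text
t 3.33 at [0.6314 0.0968 0.003 ] F [0.7 1.4 0.1] w 0.0297 -> shift mm [-2.4  0.8  1. ] turn [-0.1 -0.2  0.1] yaw 130.4
[ 0.10346852  0.69660362  1.75909614  0.00283166  0.68995081 -0.60481998]
```

View pics/w2.png

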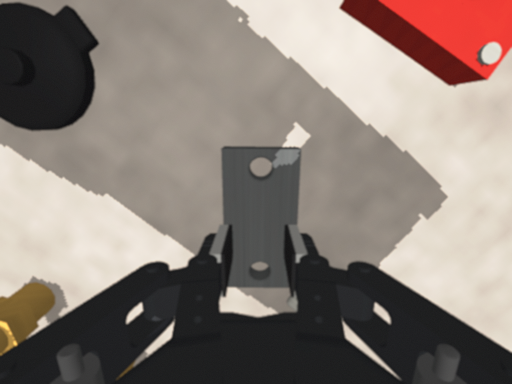

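```bash
python3 -c "
import cv2
im=cv2.imread('pics/w2.png')[130:320,170:350]
cv2.imwrite('pics/w2c.png',cv2.convertScaleAbs(cv2.resize(im,None,fx=3.1,fy=3.1,interpolation=cv2.INTER_CUBIC),alpha=1.8))"
```

```text
(no output)
```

View pics/w2c.png

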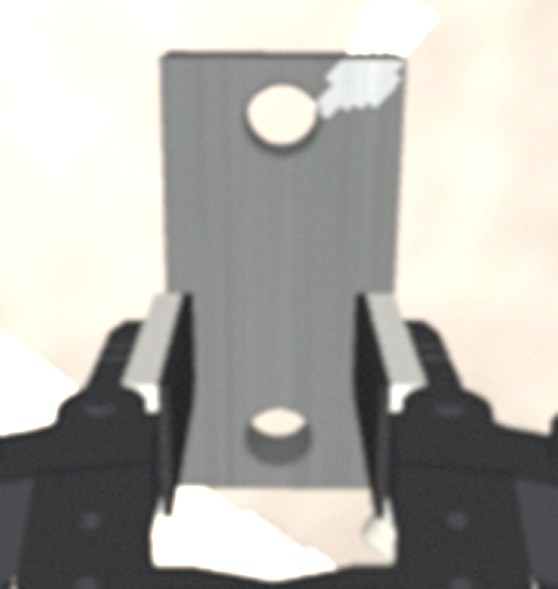

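The pads lie over the plate, not beside it. Working from their pixels and the known opening, the tips sit about 41 mm behind the reported TCP. I'll reopen, go lower in small steps and watch the force.

Emit:
move_arm --motion '[{"x": 0, "y": 0, "z": 0, "wx": 0, "wy": 0, "wz": 0, "jaw": 0.5}, {"x": 0, "y": 0, "z": 0, "wx": 0, "wy": 0, "wz": 0, "jaw": 0.5}, {"x": 0, "y": 0, "z": 0.01, "wx": 0, "wy": 0, "wz": 0, "jaw": 0.5}, {"x": 0, "y": 0, "z": 0.02, "wx": 0, "wy": 0, "wz": 0, "jaw": 0.5}, {"x": 0, "y": 0, "z": 0.025, "wx": 0, "wy": 0, "wz": 0, "jaw": 0.5}]'

```text
t: 3.95
eef_pos: [0.6306, 0.0967, -0.0232]
eef_rot: [-1.314, -2.847, 0.002]
force: [0.2, -0.1, -0.5]
grip_width: 0.064
```

```bash
python3 -c "
from h import *
import pickle
c=vision.calibration('wrist');im=vision.get_image('wrist');cv2.imwrite('pics/w3.png',im)
go([.6335,.0977,-.035],np.radians(130),0);s=env.state();V=c['view'];o=-V[:3,:3].T@V[:3,3];print('cam',o)
r=R.from_rotvec(s['eef_rot']).as_matrix();print(r.T@(o-s['eef_pos']))
im=im[130:320,150:370]
cv2.imwrite('pics/w3c.png',cv2.convertScaleAbs(cv2.resize(im,None,fx=3,fy=3,interpolation=cv2.INTER_CUBIC),alpha=1.8))"
```

```text
t 4.0 at [ 0.6305  0.0967 -0.0235] F [-1.2 -0.3 -0.5] w 0.064 -> shift mm [-1.2  3.  11.5] turn [-0.2 -0.3  0.5] yaw 130.0
cam [0.58720645 0.14908503 0.15523759]
[ 0.06879693  0.00043785 -0.17839929]
```

View pics/w3c.png

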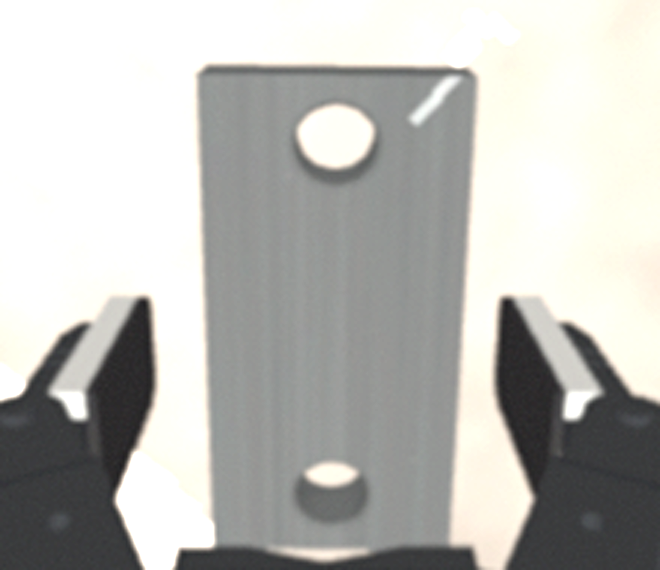

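Emit:
move_arm --motion '[{"x": 0, "y": 0.003, "z": 0.005, "wx": -0.2, "wy": -0.3, "wz": 0.5, "jaw": 0.5}, {"x": 0, "y": 0.003, "z": 0.01, "wx": -0.2, "wy": -0.3, "wz": 0.5, "jaw": 0.5}, {"x": 0, "y": 0.003, "z": 0.0135, "wx": -0.2, "wy": -0.3, "wz": 0.5, "jaw": 0.45}, {"x": 0, "y": 0.003, "z": 0.0135, "wx": -0.2, "wy": -0.3, "wz": 0.5, "jaw": 0}, {"x": 0, "y": 0.003, "z": 0.0135, "wx": -0.2, "wy": -0.3, "wz": 0.5, "jaw": -0.3}]'

```text
t: 4.62
eef_pos: [0.6326, 0.0986, -0.037]
eef_rot: [1.329, 2.846, -0.001]
force: [0.5, 0.2, -3.5]
grip_width: 0.0483
```

Emit:
move_arm --motion '[{"x": 0, "y": 0, "z": 0, "wx": 0, "wy": 0, "wz": 0, "jaw": -0.3}, {"x": 0, "y": 0, "z": 0, "wx": 0, "wy": 0, "wz": 0, "jaw": -0.3}, {"x": 0, "y": 0, "z": 0, "wx": 0, "wy": 0, "wz": 0, "jaw": -0.3}, {"x": 0, "y": 0, "z": -0.005, "wx": 0, "wy": 0, "wz": 0, "jaw": -0.3}, {"x": 0, "y": 0, "z": -0.02, "wx": 0, "wy": 0, "wz": 0, "jaw": -0.3}]'

```text
t: 5.25
eef_pos: [0.6319, 0.0985, -0.0169]
eef_rot: [-1.328, -2.846, 0.002]
force: [-0.5, 0.5, -3.7]
grip_width: 0.0485
```

Plate gripped: 48.5 mm opening, and 3.7 N matches its weight. Now lift and carry it.

```bash
python3 -c "
from h import *
go([.444,.262,.07],np.radians(130),0)"
```

```text
t 5.25 at [ 0.6319  0.0985 -0.0169] F [-0.5  0.5 -3.7] w 0.0485 -> shift mm [246.  -39.2 -86.8] turn [-0.1 -0.  -0. ] yaw 130.0
```

Emit:
move_arm --motion '[{"x": 0.0, "y": 0, "z": -0.04, "wx": 0, "wy": 0, "wz": 0, "jaw": -0.3}, {"x": 0.04, "y": -0.006, "z": -0.08, "wx": 0, "wy": 0, "wz": 0, "jaw": -0.3}, {"x": 0.095, "y": -0.015, "z": -0.087, "wx": 0, "wy": 0, "wz": 0, "jaw": -0.3}, {"x": 0.15, "y": -0.024, "z": -0.087, "wx": 0, "wy": 0, "wz": 0, "jaw": -0.3}, {"x": 0.2, "y": -0.032, "z": -0.087, "wx": 0, "wy": 0, "wz": 0, "jaw": -0.3}]'

```text
t: 5.88
eef_pos: [0.4779, 0.2324, 0.0716]
eef_rot: [-1.329, -2.847, 0.0]
force: [0.8, 0.4, -4.3]
grip_width: 0.0484
```

```bash
python3 -c "
from h import *
import pickle
c=vision.calibration('wrist');im=vision.get_image('wrist');cv2.imwrite('pics/w4.png',im);pickle.dump(c,open('w4.pkl','wb'))
go([.444,.262,.07],np.radians(130),0)"
```

```text
t 5.92 at [0.4728 0.2347 0.0711] F [-8.7  3.6 -4.5] w 0.0483 -> shift mm [39.5 -4.5  1.2] turn [-0.2 -0.1 -0. ] yaw 130.0
```

View pics/w4.png

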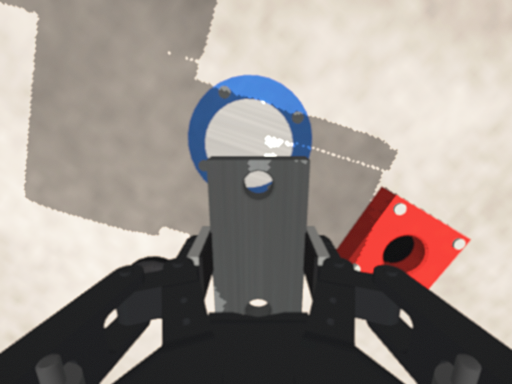

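```bash
python3 -c "
from h import *
import pickle
c=pickle.load(open('w4.pkl','rb'));im=cv2.imread('pics/w4.png')
print(ray('',[[249,142],[205,142],[293,142],[249,98]],.04,c).round(4), ray('',[[258,182],[258,303]],.121,c))
print('sock',ray('',[[403,251]],.03,c))
s=env.state();go([.444,.262,.07],np.radians(130),0)"
```

```text
[[0.4411 0.266  0.04  ]
 [0.4149 0.2441 0.04  ]
 [0.4674 0.2879 0.04  ]
 [0.4206 0.291  0.04  ]] [[0.45427696 0.26121715 0.121     ]
 [0.49983361 0.20676244 0.121     ]]
sock [[0.61255261 0.27955683 0.03      ]]
t 5.92 at [0.4728 0.2347 0.0711] F [-8.7  3.6 -4.5] w 0.0483 -> shift mm [39.5 -4.5  1.2] turn [-0.2 -0.1 -0. ] yaw 130.0
```

Emit:
move_arm --motion '[{"x": 0.025, "y": -0.003, "z": 0, "wx": -0.2, "wy": 0, "wz": 0, "jaw": -0.3}, {"x": 0.04, "y": -0.004, "z": 0.005, "wx": -0.2, "wy": 0, "wz": 0, "jaw": -0.3}, {"x": 0.0423, "y": -0.004, "z": 0.03, "wx": -0.2, "wy": 0, "wz": 0, "jaw": -0.3}, {"x": 0.0423, "y": -0.004, "z": 0.05, "wx": -0.2, "wy": 0, "wz": 0, "jaw": -0.3}, {"x": 0.0423, "y": -0.004, "z": 0.055, "wx": -0.2, "wy": 0, "wz": 0, "jaw": -0.3}]'

```text
t: 6.55
eef_pos: [0.4421, 0.2641, 0.0155]
eef_rot: [-1.327, -2.845, 0.0]
force: [-0.3, 0.0, -4.1]
grip_width: 0.0486
```

```bash
python3 -c "
from h import *
go([.4425,.2645,.004],np.radians(130),0)"
```

```text
t 6.55 at [0.4421 0.2641 0.0155] F [-0.3  0.  -4.1] w 0.0486 -> shift mm [ 0.   0.6 11.5] turn [-0.1 -0.1 -0. ] yaw 130.0
```

Emit:
move_arm --motion '[{"x": 0, "y": 0.0005, "z": 0.006, "wx": 0, "wy": 0, "wz": 0, "jaw": -0.3}, {"x": 0, "y": 0.0005, "z": 0.009, "wx": 0, "wy": 0, "wz": 0, "jaw": -0.3}, {"x": 0, "y": 0.0005, "z": 0.011, "wx": 0, "wy": 0, "wz": 0, "jaw": -0.3}, {"x": 0, "y": 0.0005, "z": 0.012, "wx": 0, "wy": 0, "wz": 0, "jaw": -0.3}, {"x": 0, "y": 0.0005, "z": 0.012, "wx": 0, "wy": 0, "wz": 0, "jaw": -0.3}]'

```text
t: 7.18
eef_pos: [0.4426, 0.2645, 0.0036]
eef_rot: [-1.327, -2.845, -0.0]
force: [0.1, 0.1, -3.6]
grip_width: 0.0489
```

Not yet fully unloaded. Go down another millimetre or so.

Emit:
move_arm --motion '[{"x": 0, "y": 0, "z": 0.001, "wx": 0, "wy": 0, "wz": 0, "jaw": -0.3}, {"x": 0, "y": 0, "z": 0.0015, "wx": 0, "wy": 0, "wz": 0, "jaw": -0.3}, {"x": 0, "y": 0, "z": 0.002, "wx": 0, "wy": 0, "wz": 0, "jaw": -0.3}, {"x": 0, "y": 0, "z": 0.002, "wx": 0, "wy": 0, "wz": 0, "jaw": -0.3}, {"x": 0, "y": 0, "z": 0.002, "wx": 0, "wy": 0, "wz": 0, "jaw": -0.3}]'

```text
t: 7.8
eef_pos: [0.4427, 0.2646, 0.0029]
eef_rot: [-1.327, -2.846, -0.001]
force: [-5.5, -3.4, 27.6]
grip_width: 0.0484
```

Contact. Release, opening to about 64 mm, then rise.

Emit:
move_arm --motion '[{"x": 0, "y": 0, "z": 0, "wx": 0, "wy": 0, "wz": 0, "jaw": 0.25}, {"x": 0, "y": 0, "z": 0, "wx": 0, "wy": 0, "wz": 0, "jaw": 0.5}, {"x": 0, "y": 0, "z": 0, "wx": 0, "wy": 0, "wz": 0, "jaw": 0.5}, {"x": 0, "y": 0, "z": -0.01, "wx": 0, "wy": 0, "wz": 0, "jaw": 0.6}, {"x": 0, "y": 0, "z": -0.05, "wx": 0, "wy": 0, "wz": 0, "jaw": 0.8}]'

```text
t: 8.43
eef_pos: [0.4415, 0.2638, 0.0523]
eef_rot: [-1.326, -2.843, 0.003]
force: [0.6, 0.5, 0.7]
grip_width: 0.0769
```

```bash
python3 -c "
from h import *
import pickle
go([.4425,.2645,.17],np.radians(130),0)
cv2.imwrite('pics/t5.png',vision.get_image('top'))
c=vision.calibration('wrist');im=vision.get_image('wrist');cv2.imwrite('pics/w5.png',im);pickle.dump(c,open('w5.pkl','wb'))
go([.4425,.2645,.17],np.radians(130),0)
t=cv2.imread('pics/t5.png')
cv2.imwrite('pics/s5.png',np.hstack([im[60:360,100:420],cv2.convertScaleAbs(cv2.resize(t[200:300,330:430],(300,300),interpolation=cv2.INTER_CUBIC),alpha=1.6)]))"
```

```text
t 8.43 at [0.4415 0.2638 0.0523] F [0.6 0.5 0.7] w 0.0769 -> shift mm [   0.2    0.8 -117.7] turn [-0.2 -0.2 -0. ] yaw 130.0
t 8.53 at [0.4447 0.2655 0.0563] F [-0.1  0.6  0. ] w 0.0767 -> shift mm [   0.7   -1.9 -113.7] turn [ 0.3 -0.1 -0. ] yaw 130.0
```

View pics/s5.png

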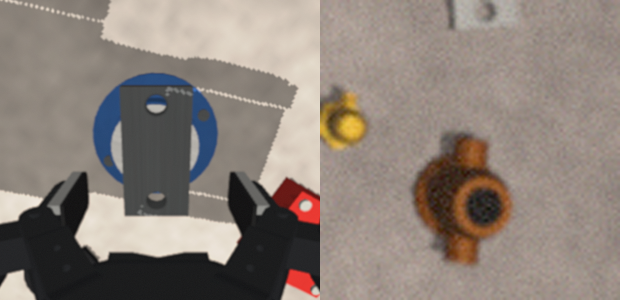

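```bash
python3 -c "
from h import *
import pickle
c=pickle.load(open('w5.pkl','rb'))
b=ray('',[[256,164],[256,259]],.053,c);print(b,b.mean(0),np.linalg.norm(b[0]-b[1]),np.degrees(np.arctan2(*(b[0]-b[1])[1::-1])))
n=ray('top',[[384.4,268]],.075)[0];st=ray('top',[[380.3,248],[377,285]],.035);print('meter',n,st,st.mean(0),np.degrees(np.arctan2(*(st[0]-st[1])[1::-1])))
y=np.arctan2(*(st[0]-st[1])[1::-1])
go([n[0],n[1],.13],y)"
```

```text
[[0.41968321 0.2927735  0.053     ]
 [0.46683468 0.23628319 0.053     ]] [0.44325894 0.26452835 0.053     ] 0.07358271609704138 129.8511592462923
meter [ 0.45619204 -0.26783157  0.075     ] [[ 0.49637674 -0.27153671  0.035     ]
 [ 0.41405048 -0.26217552  0.035     ]] [ 0.45521361 -0.26685611  0.035     ] -6.487156336342251
t 8.53 at [0.4447 0.2655 0.0563] F [-0.1  0.6  0. ] w 0.0767 -> shift mm [-415.9 -333.7  -75.7] turn [ 1.000e-01 -3.000e-01  1.365e+02] yaw -6.5
```

The blank plate is 1–2 mm off the stand centre, step 1 done. Next the meter at (0.456,-0.267): tool x goes along the stubs, at yaw 173.5°.

Emit:
move_arm --motion '[{"x": -0.02, "y": -0.01, "z": -0.03, "wx": 0, "wy": 0, "wz": -7, "jaw": 1}, {"x": -0.07, "y": -0.04, "z": -0.055, "wx": 0, "wy": 0, "wz": -16, "jaw": 1}, {"x": -0.125, "y": -0.075, "z": -0.06, "wx": 0, "wy": 0, "wz": -25, "jaw": 1}, {"x": -0.18, "y": -0.11, "z": -0.06, "wx": 0, "wy": 0, "wz": -34, "jaw": 1}, {"x": -0.232, "y": -0.143, "z": -0.06, "wx": 0, "wy": 0, "wz": -43.5, "jaw": 1}]'

```text
t: 9.15
eef_pos: [0.481, 0.0244, 0.1158]
eef_rot: [0.221, 3.131, 0.006]
force: [1.5, -0.4, -0.5]
grip_width: 0.0854
```

```bash
python3 -c "
from h import *
go([.456,-.267,.12],np.radians(173.5),0)"
```

```text
t 9.15 at [0.481  0.0244 0.1158] F [ 1.5 -0.4 -0.5] w 0.0854 -> shift mm [ -16.1 -292.    -5.3] turn [ 0.2  0.2 -1.6] yaw 173.5
```

Emit:
move_arm --motion '[{"x": -0.003, "y": -0.055, "z": -0.002, "wx": 0, "wy": 0, "wz": 0, "jaw": 1}, {"x": -0.006, "y": -0.115, "z": -0.004, "wx": 0.2, "wy": 0.2, "wz": -1.6, "jaw": 1}, {"x": -0.01, "y": -0.175, "z": -0.005, "wx": 0.2, "wy": 0.2, "wz": -1.6, "jaw": 1}, {"x": -0.013, "y": -0.235, "z": -0.005, "wx": 0.2, "wy": 0.2, "wz": -1.6, "jaw": 1}, {"x": -0.016, "y": -0.29, "z": -0.005, "wx": 0.2, "wy": 0.2, "wz": -1.6, "jaw": 1}]'

```text
t: 9.78
eef_pos: [0.4557, -0.2672, 0.1199]
eef_rot: [0.178, 3.136, 0.001]
force: [1.7, 0.3, -0.2]
grip_width: 0.0855
```

Emit:
move_arm --motion '[{"x": 0, "y": -0.003, "z": 0, "wx": 0, "wy": 0, "wz": 0, "jaw": 1}, {"x": 0, "y": -0.003, "z": 0, "wx": 0, "wy": 0, "wz": 0, "jaw": 1}, {"x": 0, "y": -0.003, "z": 0, "wx": 0, "wy": 0, "wz": 0, "jaw": 1}, {"x": 0, "y": -0.003, "z": 0, "wx": 0, "wy": 0, "wz": 0, "jaw": 1}, {"x": 0, "y": -0.003, "z": 0, "wx": 0, "wy": 0, "wz": 0, "jaw": 1}]'

```text
t: 10.4
eef_pos: [0.4555, -0.2694, 0.12]
eef_rot: [0.176, 3.137, 0.001]
force: [0.2, -0.1, -0.7]
grip_width: 0.0853
```

```bash
python3 -c "
from h import *
import pickle
go([.456,-.267,.12],np.radians(173.5),0)
c=vision.calibration('wrist');im=vision.get_image('wrist');cv2.imwrite('pics/w6.png',im);pickle.dump(c,open('w6.pkl','wb'))"
```

```text
t 10.4 at [ 0.4555 -0.2694  0.12  ] F [ 0.2 -0.1 -0.7] w 0.0853 -> shift mm [-0.2  2.5 -0. ] turn [0.  0.  0.1] yaw 173.5
```

View pics/w6.png

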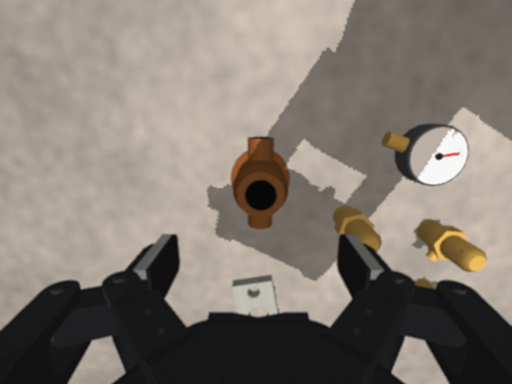

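```bash
python3 -c "
from h import *
import pickle
c=pickle.load(open('w6.pkl','rb'))
n=ray('',[[261,194]],.075,c)[0];s=ray('',[[260.5,150],[260,222]],.035,c);print(n,s,np.degrees(np.arctan2(*(s[0]-s[1])[1::-1])))
go([n[0],n[1],-.02],np.radians(173.5),0)"
```

```text
[ 0.45274011 -0.26637859  0.075     ] [[ 0.41963379 -0.26277572  0.035     ]
 [ 0.49507975 -0.27165376  0.035     ]] 173.28863333438343
t 10.45 at [ 0.4555 -0.2696  0.12  ] F [0.5 0.2 0.2] w 0.0849 -> shift mm [  3.1   2.8 140. ] turn [0.  0.  0.1] yaw 173.5
```

Emit:
move_arm --motion '[{"x": 0.0012, "y": 0.0028, "z": 0.03, "wx": 0, "wy": 0, "wz": 0, "jaw": 1}, {"x": 0.0012, "y": 0.0028, "z": 0.07, "wx": 0, "wy": 0, "wz": 0, "jaw": 1}, {"x": 0.0012, "y": 0.0028, "z": 0.11, "wx": 0, "wy": 0, "wz": 0, "jaw": 1}, {"x": 0.0012, "y": 0.0028, "z": 0.137, "wx": 0, "wy": 0, "wz": 0, "jaw": 1}, {"x": 0.0012, "y": 0.0028, "z": 0.143, "wx": 0, "wy": 0, "wz": 0, "jaw": 1}]'

```text
t: 11.08
eef_pos: [0.4538, -0.2658, -0.0244]
eef_rot: [-0.176, -3.134, -0.003]
force: [-1.1, 0.3, 1.4]
grip_width: 0.0852
```

Emit:
move_arm --motion '[{"x": 0, "y": 0, "z": 0, "wx": 0, "wy": 0, "wz": 0, "jaw": 0.4}, {"x": 0, "y": 0, "z": 0, "wx": 0, "wy": 0, "wz": 0, "jaw": 0}, {"x": 0, "y": 0, "z": 0, "wx": 0, "wy": 0, "wz": 0, "jaw": -0.3}, {"x": 0, "y": 0, "z": 0, "wx": 0, "wy": 0, "wz": 0, "jaw": -0.3}, {"x": 0, "y": 0, "z": 0, "wx": 0, "wy": 0, "wz": 0, "jaw": -0.3}]'

```text
t: 11.7
eef_pos: [0.4545, -0.2663, -0.023]
eef_rot: [-0.176, -3.136, -0.001]
force: [-1.4, 0.4, 6.3]
grip_width: 0.0507
```

Emit:
move_arm --motion '[{"x": 0, "y": 0, "z": -0.004, "wx": 0, "wy": 0, "wz": 0, "jaw": -0.3}, {"x": 0, "y": 0, "z": -0.02, "wx": 0, "wy": 0, "wz": 0, "jaw": -0.3}, {"x": 0, "y": 0, "z": -0.05, "wx": 0, "wy": 0, "wz": 0, "jaw": -0.3}, {"x": 0, "y": 0, "z": -0.09, "wx": 0, "wy": 0, "wz": 0, "jaw": -0.3}, {"x": 0, "y": 0, "z": -0.125, "wx": 0, "wy": 0, "wz": 0, "jaw": -0.3}]' --grip_force 80

```text
t: 12.32
eef_pos: [0.4545, -0.2663, 0.1044]
eef_rot: [0.176, 3.136, 0.001]
force: [0.1, -0.9, -7.7]
grip_width: 0.0506
```

```bash
python3 -c "
from h import *
go([.47,.0,.11],np.radians(173.5),0)
go([.443,.2645,.10],np.radians(173.5),0)"
```

```text
t 12.32 at [ 0.4545 -0.2663  0.1044] F [ 0.1 -0.9 -7.7] w 0.0506 -> shift mm [ 14.3 266.4  -5.5] turn [0.  0.  0.1] yaw 173.5
t 12.32 at [ 0.4545 -0.2663  0.1044] F [ 0.1 -0.9 -7.7] w 0.0506 -> shift mm [ 70.7 526.2   4.6] turn [0.  0.  0.1] yaw 173.5
```

Emit:
move_arm --motion '[{"x": 0.002, "y": 0.03, "z": 0, "wx": 0, "wy": 0, "wz": 0, "jaw": -0.3}, {"x": 0.005, "y": 0.085, "z": 0, "wx": 0, "wy": 0, "wz": 0, "jaw": -0.3}, {"x": 0.008, "y": 0.145, "z": 0, "wx": 0, "wy": 0, "wz": 0, "jaw": -0.3}, {"x": 0.011, "y": 0.205, "z": 0, "wx": 0, "wy": 0, "wz": 0, "jaw": -0.3}, {"x": 0.014, "y": 0.265, "z": 0, "wx": 0, "wy": 0, "wz": 0, "jaw": -0.3}]'

```text
t: 12.95
eef_pos: [0.4701, 0.0004, 0.1057]
eef_rot: [0.176, 3.135, 0.0]
force: [1.8, -0.0, -7.5]
grip_width: 0.0505
```

```bash
python3 -c "
from h import *
go([.443,.2645,.10],np.radians(173.5),0)"
```

```text
t 12.95 at [4.701e-01 4.000e-04 1.057e-01] F [ 1.8 -0.  -7.5] w 0.0505 -> shift mm [ 56.6 259.4   5.8] turn [0.  0.1 0.1] yaw 173.5
```

Emit:
move_arm --motion '[{"x": 0.013, "y": 0.06, "z": 0, "wx": 0, "wy": 0, "wz": 0, "jaw": -0.3}, {"x": 0.026, "y": 0.12, "z": 0, "wx": 0, "wy": 0, "wz": 0, "jaw": -0.3}, {"x": 0.039, "y": 0.18, "z": 0, "wx": 0, "wy": 0, "wz": 0, "jaw": -0.3}, {"x": 0.051, "y": 0.235, "z": 0, "wx": 0, "wy": 0, "wz": 0, "jaw": -0.3}, {"x": 0.0566, "y": 0.2594, "z": 0.005, "wx": 0, "wy": 0.1, "wz": 0.1, "jaw": -0.3}]'

```text
t: 13.58
eef_pos: [0.4426, 0.2675, 0.1021]
eef_rot: [0.175, 3.135, 0.003]
force: [-0.1, -0.5, -8.6]
grip_width: 0.0504
```

Emit:
move_arm --motion '[{"x": 0, "y": 0, "z": 0, "wx": 0, "wy": 0, "wz": 0, "jaw": -0.3}, {"x": 0, "y": 0, "z": 0, "wx": 0, "wy": 0, "wz": 0, "jaw": -0.3}, {"x": 0, "y": 0, "z": 0, "wx": 0, "wy": 0, "wz": 0, "jaw": -0.3}, {"x": 0, "y": 0, "z": 0, "wx": 0, "wy": 0, "wz": 0, "jaw": -0.3}, {"x": 0, "y": 0, "z": 0, "wx": 0, "wy": 0, "wz": 0, "jaw": -0.3}]'

```text
t: 14.2
eef_pos: [0.4428, 0.267, 0.1022]
eef_rot: [0.177, 3.135, 0.003]
force: [0.2, 0.3, -7.3]
grip_width: 0.0506
```

```bash
python3 -c "
from h import *
import pickle
go([.443,.2645,.033],np.radians(173.5),0)
c=vision.calibration('wrist');im=vision.get_image('wrist');cv2.imwrite('pics/w7.png',im);pickle.dump(c,open('w7.pkl','wb'))"
```

```text
t 14.2 at [0.4428 0.267  0.1022] F [ 0.2  0.3 -7.3] w 0.0506 -> shift mm [-0.4 -2.6 69.2] turn [0.1 0.1 0. ] yaw 173.5
```

View pics/w7.png

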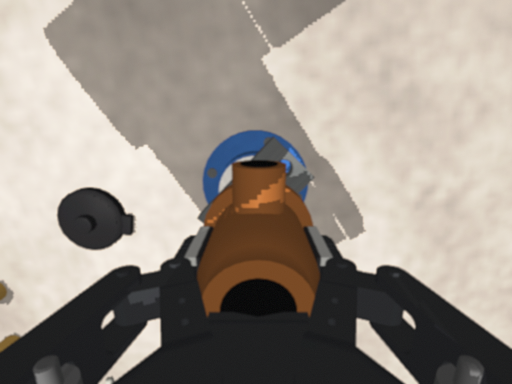

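Emit:
move_arm --motion '[{"x": -0.0005, "y": -0.0025, "z": 0.01, "wx": 0.1, "wy": 0.1, "wz": 0, "jaw": -0.3}, {"x": -0.0005, "y": -0.0025, "z": 0.03, "wx": 0.1, "wy": 0.1, "wz": 0, "jaw": -0.3}, {"x": -0.0005, "y": -0.0025, "z": 0.05, "wx": 0.1, "wy": 0.1, "wz": 0, "jaw": -0.3}, {"x": -0.0005, "y": -0.0025, "z": 0.062, "wx": 0.1, "wy": 0.1, "wz": 0, "jaw": -0.3}, {"x": -0.0005, "y": -0.0025, "z": 0.067, "wx": 0.1, "wy": 0.1, "wz": 0, "jaw": -0.3}]'

```text
t: 14.88
eef_pos: [0.4427, 0.2644, 0.0343]
eef_rot: [-0.176, -3.135, 0.001]
force: [1.1, -0.3, -6.6]
grip_width: 0.0501
```

Emit:
move_arm --motion '[{"x": 0, "y": 0, "z": 0.001, "wx": 0, "wy": 0, "wz": 0, "jaw": -0.3}, {"x": 0, "y": 0, "z": 0.002, "wx": 0, "wy": 0, "wz": 0, "jaw": -0.3}, {"x": 0, "y": 0, "z": 0.002, "wx": 0, "wy": 0, "wz": 0, "jaw": -0.3}, {"x": 0, "y": 0, "z": 0.002, "wx": 0, "wy": 0, "wz": 0, "jaw": -0.3}, {"x": 0, "y": 0, "z": 0.002, "wx": 0, "wy": 0, "wz": 0, "jaw": -0.3}]'

```text
t: 15.5
eef_pos: [0.4428, 0.2645, 0.0325]
eef_rot: [-0.176, -3.135, 0.001]
force: [-0.2, -0.0, -7.3]
grip_width: 0.0504
```

Emit:
move_arm --motion '[{"x": 0, "y": 0, "z": 0.0005, "wx": 0, "wy": 0, "wz": 0, "jaw": -0.3}, {"x": 0, "y": 0, "z": 0.001, "wx": 0, "wy": 0, "wz": 0, "jaw": -0.3}, {"x": 0, "y": 0, "z": 0.0015, "wx": 0, "wy": 0, "wz": 0, "jaw": -0.3}, {"x": 0, "y": 0, "z": 0.0015, "wx": 0, "wy": 0, "wz": 0, "jaw": -0.3}, {"x": 0, "y": 0, "z": 0.0015, "wx": 0, "wy": 0, "wz": 0, "jaw": -0.3}]'

```text
t: 16.12
eef_pos: [0.4428, 0.2645, 0.0311]
eef_rot: [-0.176, -3.135, 0.001]
force: [-2.0, -1.2, 0.3]
grip_width: 0.0502
```

Emit:
move_arm --motion '[{"x": 0, "y": 0, "z": 0.0005, "wx": 0, "wy": 0, "wz": 0, "jaw": -0.3}, {"x": 0, "y": 0, "z": 0.0005, "wx": 0, "wy": 0, "wz": 0, "jaw": 0.3}, {"x": 0, "y": 0, "z": 0.0005, "wx": 0, "wy": 0, "wz": 0, "jaw": 0.6}, {"x": 0, "y": 0, "z": 0.0005, "wx": 0, "wy": 0, "wz": 0, "jaw": 1}, {"x": 0, "y": 0, "z": 0.0005, "wx": 0, "wy": 0, "wz": 0, "jaw": 1}]'

```text
t: 16.75
eef_pos: [0.4428, 0.2645, 0.0306]
eef_rot: [-0.176, -3.135, 0.001]
force: [-0.1, 0.1, 0.1]
grip_width: 0.0852
```

Emit:
move_arm --motion '[{"x": 0, "y": 0, "z": -0.01, "wx": 0, "wy": 0, "wz": 0, "jaw": 1}, {"x": 0, "y": 0, "z": -0.04, "wx": 0, "wy": 0, "wz": 0, "jaw": 1}, {"x": 0, "y": 0, "z": -0.08, "wx": 0, "wy": 0, "wz": 0, "jaw": 1}, {"x": 0, "y": 0, "z": -0.125, "wx": 0, "wy": 0, "wz": 0, "jaw": 1}, {"x": 0, "y": 0, "z": -0.15, "wx": 0, "wy": 0, "wz": 0, "jaw": 1}]'

```text
t: 17.38
eef_pos: [0.4437, 0.2649, 0.1836]
eef_rot: [0.176, 3.135, 0.002]
force: [0.0, 0.4, 0.0]
grip_width: 0.0854
```

```bash
python3 -c "
from h import *
import pickle
c=vision.calibration('wrist');im=vision.get_image('wrist');cv2.imwrite('pics/w8.png',im);pickle.dump(c,open('w8.pkl','wb'))
go([.6343,-.289,.08],np.radians(3.2))"
```

```text
t 17.43 at [0.4448 0.2655 0.1859] F [1.9 0.4 4.2] w 0.0852 -> shift mm [-250.1 -530.1  105.3] turn [  0.3  -0.2 170.4] yaw 3.2
```

View pics/w8.png

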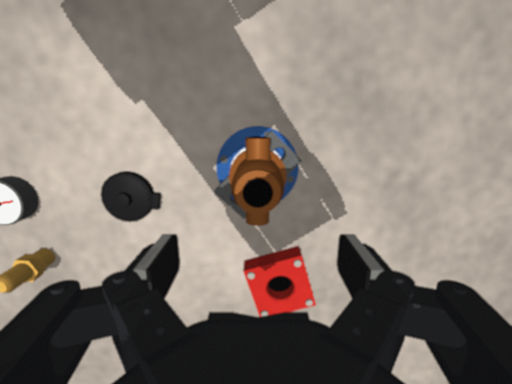

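```bash
python3 -c "
from h import *
import pickle
c=pickle.load(open('w8.pkl','rb'))
print('neck',ray('',[[258,191]],.129,c),'sock',ray('',[[280.5,285.5]],.03,c))
go([.6343,-.289,.08],np.radians(183.2),0)"
```

```text
neck [[0.44064267 0.26544564 0.129     ]] sock [[0.61256845 0.27866247 0.03      ]]
t 17.43 at [0.4448 0.2655 0.1859] F [1.9 0.4 4.2] w 0.0852 -> shift mm [-250.1 -530.1  105.3] turn [ 0.1  0.2 -9.6] yaw 183.2
```

Emit:
move_arm --motion '[{"x": -0.02, "y": -0.045, "z": 0, "wx": 0, "wy": 0, "wz": -2, "jaw": 1}, {"x": -0.045, "y": -0.1, "z": 0.01, "wx": 0, "wy": 0, "wz": -4, "jaw": 1}, {"x": -0.072, "y": -0.155, "z": 0.03, "wx": 0, "wy": 0, "wz": -6, "jaw": 1}, {"x": -0.1, "y": -0.21, "z": 0.045, "wx": 0, "wy": 0, "wz": -8, "jaw": 1}, {"x": -0.126, "y": -0.266, "z": 0.055, "wx": 0, "wy": 0, "wz": -9.6, "jaw": 1}]'

```text
t: 18.05
eef_pos: [0.5398, -0.0119, 0.131]
eef_rot: [-0.089, 3.136, 0.004]
force: [0.8, -0.3, 0.1]
grip_width: 0.0854
```

```bash
python3 -c "
from h import *
go([.6343,-.289,.08],np.radians(183.2),0)"
```

```text
t 18.05 at [ 0.5398 -0.0119  0.131 ] F [ 0.8 -0.3  0.1] w 0.0854 -> shift mm [ -78.5 -282.1   50.7] turn [0.1 0.2 0. ] yaw 183.2
```

Emit:
move_arm --motion '[{"x": -0.016, "y": -0.058, "z": 0.005, "wx": 0, "wy": 0, "wz": 0, "jaw": 1}, {"x": -0.033, "y": -0.118, "z": 0.015, "wx": 0.1, "wy": 0.2, "wz": 0, "jaw": 1}, {"x": -0.05, "y": -0.178, "z": 0.03, "wx": 0.1, "wy": 0.2, "wz": 0, "jaw": 1}, {"x": -0.066, "y": -0.236, "z": 0.045, "wx": 0.1, "wy": 0.2, "wz": 0, "jaw": 1}, {"x": -0.0785, "y": -0.282, "z": 0.05, "wx": 0.1, "wy": 0.2, "wz": 0, "jaw": 1}]'

```text
t: 18.68
eef_pos: [0.6342, -0.2912, 0.0801]
eef_rot: [0.087, -3.14, -0.001]
force: [0.2, 0.3, 0.2]
grip_width: 0.0853
```

Emit:
move_arm --motion '[{"x": 0, "y": 0, "z": 0, "wx": 0, "wy": 0, "wz": 0, "jaw": 0.8}, {"x": 0, "y": 0, "z": 0, "wx": 0, "wy": 0, "wz": 0, "jaw": 0.6}, {"x": 0, "y": 0, "z": 0, "wx": 0, "wy": 0, "wz": 0, "jaw": 0.5}, {"x": 0, "y": 0, "z": 0, "wx": 0, "wy": 0, "wz": 0, "jaw": 0.5}, {"x": 0, "y": 0, "z": 0, "wx": 0, "wy": 0, "wz": 0, "jaw": 0.5}]'

```text
t: 19.3
eef_pos: [0.6343, -0.2905, 0.0804]
eef_rot: [-0.088, 3.14, 0.001]
force: [-0.3, 0.7, -0.6]
grip_width: 0.0638
```

```bash
python3 -c "
from h import *
import pickle
go([.6343,-.289,-.037],np.radians(183.2),0)
c=vision.calibration('wrist');im=vision.get_image('wrist');cv2.imwrite('pics/w9.png',im);pickle.dump(c,open('w9.pkl','wb'))"
```

```text
t 19.3 at [ 0.6343 -0.2905  0.0804] F [-0.3  0.7 -0.6] w 0.0638 -> shift mm [-1.000e-01  1.500e+00  1.174e+02] turn [0. 0. 0.] yaw 183.2
```

View pics/w9.png

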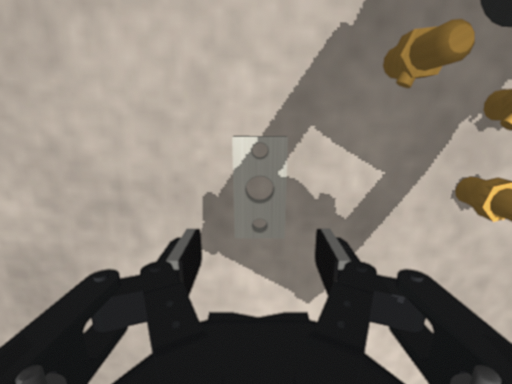

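```bash
python3 -c "
from h import *
import pickle
c=pickle.load(open('w9.pkl','rb'))
b=ray('',[[260,149.5],[260,225],[260,188]],.013,c);print(b,b[:2].mean(0),np.linalg.norm(b[0]-b[1]),np.degrees(np.arctan2(*(b[0]-b[1])[1::-1])))
go([*b[:,:2].mean(0),-.0365],np.radians(183.2),0)"
```

```text
[[ 0.59519043 -0.29081163  0.013     ]
 [ 0.66959706 -0.28650441  0.013     ]
 [ 0.63165197 -0.28870153  0.013     ]] [ 0.63239375 -0.28865802  0.013     ] 0.07453119777433492 -176.68697943383594
t 19.35 at [ 0.6343 -0.2907  0.0803] F [-0.4  0.3  0.4] w 0.064 -> shift mm [  2.    2.  116.8] turn [0. 0. 0.] yaw 183.2
```

Emit:
move_arm --motion '[{"x": 0.001, "y": 0.002, "z": 0.03, "wx": 0, "wy": 0, "wz": 0, "jaw": 0.5}, {"x": 0.001, "y": 0.002, "z": 0.07, "wx": 0, "wy": 0, "wz": 0, "jaw": 0.5}, {"x": 0.001, "y": 0.002, "z": 0.1, "wx": 0, "wy": 0, "wz": 0, "jaw": 0.5}, {"x": 0.001, "y": 0.002, "z": 0.113, "wx": 0, "wy": 0, "wz": 0, "jaw": 0.5}, {"x": 0.001, "y": 0.002, "z": 0.1165, "wx": 0, "wy": 0, "wz": 0, "jaw": 0.5}]'

```text
t: 19.98
eef_pos: [0.6331, -0.2885, -0.0365]
eef_rot: [0.088, -3.14, -0.001]
force: [0.0, 0.5, 0.6]
grip_width: 0.0642
```

Emit:
move_arm --motion '[{"x": 0, "y": 0, "z": 0, "wx": 0, "wy": 0, "wz": 0, "jaw": 0.1}, {"x": 0, "y": 0, "z": 0, "wx": 0, "wy": 0, "wz": 0, "jaw": -0.3}, {"x": 0, "y": 0, "z": 0, "wx": 0, "wy": 0, "wz": 0, "jaw": -0.3}, {"x": 0, "y": 0, "z": 0, "wx": 0, "wy": 0, "wz": 0, "jaw": -0.3}, {"x": 0, "y": 0, "z": 0, "wx": 0, "wy": 0, "wz": 0, "jaw": -0.3}]' --grip_force 60

```text
t: 20.6
eef_pos: [0.6338, -0.2889, -0.0352]
eef_rot: [-0.088, 3.139, 0.0]
force: [-1.9, 1.3, 7.5]
grip_width: 0.0483
```

Emit:
move_arm --motion '[{"x": 0, "y": 0, "z": -0.004, "wx": 0, "wy": 0, "wz": 0, "jaw": -0.3}, {"x": 0, "y": 0, "z": -0.03, "wx": 0, "wy": 0, "wz": 0, "jaw": -0.3}, {"x": 0, "y": 0, "z": -0.08, "wx": 0, "wy": 0, "wz": 0, "jaw": -0.3}, {"x": 0, "y": 0, "z": -0.13, "wx": 0, "wy": 0, "wz": 0, "jaw": -0.3}, {"x": 0, "y": 0, "z": -0.17, "wx": 0, "wy": 0, "wz": 0, "jaw": -0.3}]'

```text
t: 21.22
eef_pos: [0.6338, -0.2891, 0.1373]
eef_rot: [-0.088, 3.138, -0.001]
force: [0.2, -1.0, -5.5]
grip_width: 0.0481
```

```bash
python3 -c "
from h import *
go([.443,.2645,.16],np.radians(130),0)"
```

```text
t 21.23 at [ 0.6338 -0.2891  0.1373] F [ 0.2 -1.  -5.5] w 0.0481 -> shift mm [159.4 563.4 -23.4] turn [ 0.   0.1 53.2] yaw 130.0
```

Emit:
move_arm --motion '[{"x": 0.012, "y": 0.04, "z": -0.005, "wx": 0, "wy": 0, "wz": 8, "jaw": -0.3}, {"x": 0.028, "y": 0.1, "z": -0.013, "wx": 0, "wy": 0, "wz": 18, "jaw": -0.3}, {"x": 0.044, "y": 0.155, "z": -0.02, "wx": 0, "wy": 0, "wz": 28, "jaw": -0.3}, {"x": 0.061, "y": 0.215, "z": -0.023, "wx": 0, "wy": 0, "wz": 38, "jaw": -0.3}, {"x": 0.077, "y": 0.272, "z": -0.025, "wx": 0, "wy": 0, "wz": 48, "jaw": -0.3}]'

```text
t: 21.85
eef_pos: [0.5414, -0.0218, 0.1625]
eef_rot: [1.196, 2.902, 0.001]
force: [0.7, 1.3, -4.2]
grip_width: 0.0485
```

```bash
python3 -c "
from h import *
go([.443,.2645,.16],np.radians(130),0)"
```

```text
t 21.85 at [ 0.5414 -0.0218  0.1625] F [ 0.7  1.3 -4.2] w 0.0485 -> shift mm [271.6 133.8   2.1] turn [0.1 0.1 5.2] yaw 130.0
```

Emit:
move_arm --motion '[{"x": 0.052, "y": 0.026, "z": 0, "wx": 0, "wy": 0, "wz": 1, "jaw": -0.3}, {"x": 0.106, "y": 0.052, "z": 0, "wx": 0, "wy": 0, "wz": 2, "jaw": -0.3}, {"x": 0.16, "y": 0.079, "z": 0, "wx": 0.1, "wy": 0.1, "wz": 3.5, "jaw": -0.3}, {"x": 0.212, "y": 0.105, "z": 0, "wx": 0.1, "wy": 0.1, "wz": 5.2, "jaw": -0.3}, {"x": 0.26, "y": 0.128, "z": 0, "wx": 0.1, "wy": 0.1, "wz": 5.2, "jaw": -0.3}]'

```text
t: 22.48
eef_pos: [0.4462, 0.2541, 0.1626]
eef_rot: [1.327, 2.846, 0.001]
force: [1.1, 0.6, -5.0]
grip_width: 0.0482
```

```bash
python3 -c "
from h import *
go([.4425,.2647,.16],np.radians(130),0)"
```

```text
t 22.48 at [0.4462 0.2541 0.1626] F [ 1.1  0.6 -5. ] w 0.0482 -> shift mm [10.5  4.   2.6] turn [ 0.1  0.  -0. ] yaw 130.0
```

Emit:
move_arm --motion '[{"x": 0.0105, "y": 0.004, "z": 0, "wx": 0.1, "wy": 0, "wz": 0, "jaw": -0.3}, {"x": 0.0105, "y": 0.004, "z": 0.01, "wx": 0.1, "wy": 0, "wz": 0, "jaw": -0.3}, {"x": 0.0105, "y": 0.004, "z": 0.035, "wx": 0.1, "wy": 0, "wz": 0, "jaw": -0.3}, {"x": 0.0105, "y": 0.004, "z": 0.055, "wx": 0.1, "wy": 0, "wz": 0, "jaw": -0.3}, {"x": 0.0105, "y": 0.004, "z": 0.064, "wx": 0.1, "wy": 0, "wz": 0, "jaw": -0.3}]'

```text
t: 23.1
eef_pos: [0.4424, 0.2632, 0.0974]
eef_rot: [-1.329, -2.846, 0.004]
force: [-0.5, -0.6, -3.7]
grip_width: 0.0484
```

```bash
python3 -c "
from h import *
go([.4425,.2647,.094],np.radians(130),0)"
```

```text
t 23.1 at [0.4424 0.2632 0.0974] F [-0.5 -0.6 -3.7] w 0.0484 -> shift mm [1.1 1.1 3.4] turn [-0.1  0.  -0.1] yaw 130.0
```

Emit:
move_arm --motion '[{"x": 0.001, "y": 0.001, "z": 0.001, "wx": 0, "wy": 0, "wz": 0, "jaw": -0.3}, {"x": 0.001, "y": 0.001, "z": 0.002, "wx": 0, "wy": 0, "wz": 0, "jaw": -0.3}, {"x": 0.001, "y": 0.001, "z": 0.0025, "wx": 0, "wy": 0, "wz": 0, "jaw": -0.3}, {"x": 0.001, "y": 0.001, "z": 0.003, "wx": 0, "wy": 0, "wz": 0, "jaw": -0.3}, {"x": 0.001, "y": 0.001, "z": 0.003, "wx": 0, "wy": 0, "wz": 0, "jaw": -0.3}]'

```text
t: 23.72
eef_pos: [0.4426, 0.2647, 0.0945]
eef_rot: [-1.329, -2.846, 0.004]
force: [-0.3, 0.2, -3.7]
grip_width: 0.0483
```

Emit:
move_arm --motion '[{"x": 0, "y": 0, "z": 0.0005, "wx": 0, "wy": 0, "wz": 0, "jaw": -0.3}, {"x": 0, "y": 0, "z": 0.001, "wx": 0, "wy": 0, "wz": 0, "jaw": -0.3}, {"x": 0, "y": 0, "z": 0.001, "wx": 0, "wy": 0, "wz": 0, "jaw": -0.3}, {"x": 0, "y": 0, "z": 0.001, "wx": 0, "wy": 0, "wz": 0, "jaw": -0.3}, {"x": 0, "y": 0, "z": 0.001, "wx": 0, "wy": 0, "wz": 0, "jaw": -0.3}]'

```text
t: 24.35
eef_pos: [0.4427, 0.2648, 0.0938]
eef_rot: [-1.329, -2.846, 0.003]
force: [-2.4, 0.2, 5.5]
grip_width: 0.0484
```

Contact at the predicted height. Release and rise.

Emit:
move_arm --motion '[{"x": 0, "y": 0, "z": 0, "wx": 0, "wy": 0, "wz": 0, "jaw": 0.2}, {"x": 0, "y": 0, "z": 0, "wx": 0, "wy": 0, "wz": 0, "jaw": 0.5}, {"x": 0, "y": 0, "z": 0, "wx": 0, "wy": 0, "wz": 0, "jaw": 0.8}, {"x": 0, "y": 0, "z": -0.01, "wx": 0, "wy": 0, "wz": 0, "jaw": 0.8}, {"x": 0, "y": 0, "z": -0.05, "wx": 0, "wy": 0, "wz": 0, "jaw": 0.8}]'

```text
t: 24.98
eef_pos: [0.4415, 0.2642, 0.1433]
eef_rot: [-1.328, -2.844, 0.008]
force: [0.5, 0.2, 0.3]
grip_width: 0.0771
```

Emit:
move_arm --motion '[{"x": 0, "y": 0, "z": -0.03, "wx": 0, "wy": 0, "wz": 0, "jaw": 0.8}, {"x": 0, "y": 0, "z": -0.06, "wx": 0, "wy": 0, "wz": 0, "jaw": 0.6}, {"x": 0, "y": 0, "z": -0.07, "wx": 0, "wy": 0, "wz": 0, "jaw": 0.4}, {"x": 0, "y": 0, "z": -0.07, "wx": 0, "wy": 0, "wz": 0, "jaw": 0.4}, {"x": 0, "y": 0, "z": -0.07, "wx": 0, "wy": 0, "wz": 0, "jaw": 0.4}]'

```text
t: 25.6
eef_pos: [0.4413, 0.2641, 0.2124]
eef_rot: [-1.328, -2.843, 0.009]
force: [-0.1, 0.2, -0.4]
grip_width: 0.0598
```

```bash
python3 -c "
from h import *
import pickle
c=vision.calibration('wrist');im=vision.get_image('wrist');pickle.dump(c,open('w10.pkl','wb'))
t=vision.get_image('top');cv2.imwrite('pics/t10.png',t);cv2.imwrite('pics/w10.png',im)
cv2.imwrite('pics/s10.png',np.hstack([im[60:360,100:420],cv2.convertScaleAbs(cv2.resize(t[160:260,260:360],(300,300),interpolation=cv2.INTER_CUBIC),alpha=1.6)]))
go([.627,-.0787,.10],np.radians(100))"
```

```text
t 25.7 at [0.4413 0.2641 0.2123] F [-0.6  0.7 -0.8] w 0.06 -> shift mm [-382.2  -76.8  112.6] turn [-0.4  0.1 29.9] yaw 100.0
```

View pics/s10.png

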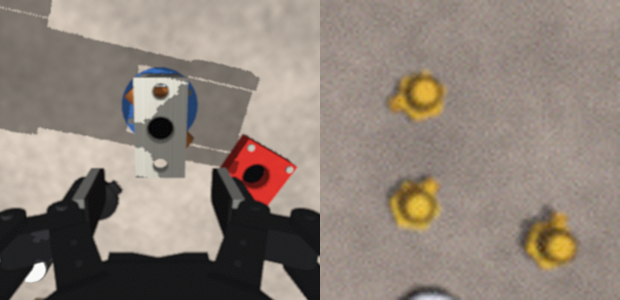

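```bash
python3 -c "
from h import *
import pickle
c=pickle.load(open('w10.pkl','rb'))
b=ray('',[[260,151],[260,224],[260,188]],.142,c);print(b,np.linalg.norm(b[0]-b[1]),np.degrees(np.arctan2(*(b[0]-b[1])[1::-1])))
print('sock',ray('',[[356,234]],.03,c),'valve',ray('top',[[294.4,190.4]],.077))
go([.627,-.0787,.12],np.radians(130),0)"
```

```text
[[0.41848971 0.2939868  0.142     ]
 [0.46539726 0.23811414 0.142     ]
 [0.44136296 0.26674111 0.142     ]] 0.07295253879467989 130.0149308270915
sock [[0.61387137 0.28081618 0.03      ]] valve [[ 0.62522844 -0.07743525  0.077     ]]
t 25.7 at [0.4413 0.2641 0.2123] F [-0.6  0.7 -0.8] w 0.06 -> shift mm [-382.2  -77.    92.6] turn [-0.4 -0.  -0.1] yaw 130.0
```

Port plate centred at (0.442,0.266) and in line at 130°. Now the valve.

Emit:
move_arm --motion '[{"x": -0.035, "y": -0.007, "z": 0, "wx": 0, "wy": 0, "wz": 0, "jaw": 0.4}, {"x": -0.085, "y": -0.017, "z": 0.005, "wx": -0.4, "wy": 0, "wz": 0, "jaw": 0.4}, {"x": -0.14, "y": -0.028, "z": 0.01, "wx": -0.4, "wy": 0, "wz": 0, "jaw": 0.4}, {"x": -0.195, "y": -0.039, "z": 0.02, "wx": -0.4, "wy": 0, "wz": 0, "jaw": 0.4}, {"x": -0.25, "y": -0.05, "z": 0.03, "wx": -0.4, "wy": 0, "wz": 0, "jaw": 0.4}]'

```text
t: 26.32
eef_pos: [0.5636, 0.0385, 0.1815]
eef_rot: [-1.329, -2.845, 0.0]
force: [0.7, -0.1, -0.7]
grip_width: 0.0599
```

```bash
python3 -c "
from h import *
go([.626,-.078,.10],np.radians(130),0)"
```

```text
t 26.32 at [0.5636 0.0385 0.1815] F [ 0.7 -0.1 -0.7] w 0.0599 -> shift mm [-129.5  -26.8   81.4] turn [-0.  -0.1 -0.1] yaw 130.0
```

Emit:
move_arm --motion '[{"x": -0.04, "y": -0.008, "z": 0.02, "wx": 0, "wy": 0, "wz": 0, "jaw": 0.4}, {"x": -0.085, "y": -0.018, "z": 0.05, "wx": 0, "wy": 0, "wz": 0, "jaw": 0.4}, {"x": -0.12, "y": -0.025, "z": 0.075, "wx": 0, "wy": 0, "wz": 0, "jaw": 0.4}, {"x": -0.1295, "y": -0.027, "z": 0.08, "wx": 0, "wy": 0, "wz": 0, "jaw": 0.4}, {"x": -0.1295, "y": -0.027, "z": 0.08, "wx": 0, "wy": 0, "wz": 0, "jaw": 0.4}]'

```text
t: 26.95
eef_pos: [0.6254, -0.0782, 0.1006]
eef_rot: [-1.329, -2.843, 0.001]
force: [0.2, 0.7, -0.6]
grip_width: 0.0597
```

```bash
python3 -c "
from h import *
import pickle
c=vision.calibration('wrist');im=vision.get_image('wrist');cv2.imwrite('pics/w11.png',im);pickle.dump(c,open('w11.pkl','wb'))
go([.626,-.078,.006],np.radians(130),0)"
```

```text
t 27.0 at [ 0.6255 -0.0776  0.1014] F [-0.8  0.   1.1] w 0.0603 -> shift mm [-0.8  0.2 95.4] turn [-0.1 -0.1 -0.1] yaw 130.0
```

View pics/w11.png

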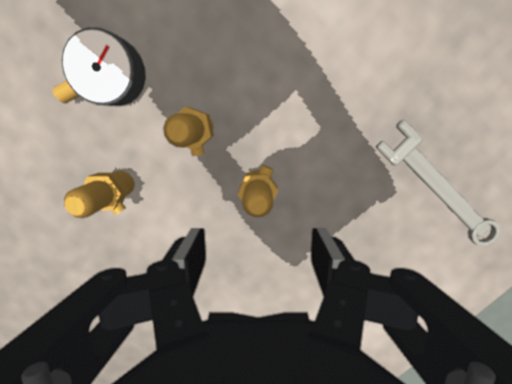

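The valve sits between the jaws, bonnet top at (257,204) against an expected (258,205). Its nipple points up-image, clear of the pads. Descend.

Emit:
move_arm --motion '[{"x": 0, "y": 0, "z": 0.02, "wx": 0, "wy": 0, "wz": 0, "jaw": 0.4}, {"x": 0, "y": 0, "z": 0.05, "wx": 0, "wy": 0, "wz": 0, "jaw": 0.4}, {"x": 0, "y": 0, "z": 0.08, "wx": 0, "wy": 0, "wz": 0, "jaw": 0.4}, {"x": 0, "y": 0, "z": 0.091, "wx": 0, "wy": 0, "wz": 0, "jaw": 0.4}, {"x": 0, "y": 0, "z": 0.0945, "wx": 0, "wy": 0, "wz": 0, "jaw": 0.4}]'

```text
t: 27.62
eef_pos: [0.6254, -0.0769, 0.0073]
eef_rot: [-1.328, -2.845, 0.0]
force: [-0.2, 0.0, 0.7]
grip_width: 0.0595
```

Emit:
move_arm --motion '[{"x": 0, "y": 0, "z": 0, "wx": 0, "wy": 0, "wz": 0, "jaw": 0}, {"x": 0, "y": 0, "z": 0, "wx": 0, "wy": 0, "wz": 0, "jaw": -0.3}, {"x": 0, "y": 0, "z": 0, "wx": 0, "wy": 0, "wz": 0, "jaw": -0.7}, {"x": 0, "y": 0, "z": 0, "wx": 0, "wy": 0, "wz": 0, "jaw": -0.7}, {"x": 0, "y": 0, "z": 0, "wx": 0, "wy": 0, "wz": 0, "jaw": -0.7}]' --grip_force 50

```text
t: 28.25
eef_pos: [0.6262, -0.0771, 0.0083]
eef_rot: [-1.329, -2.846, -0.0]
force: [-0.4, -0.4, 7.3]
grip_width: 0.0246
```

Emit:
move_arm --motion '[{"x": 0, "y": 0, "z": -0.004, "wx": 0, "wy": 0, "wz": 0, "jaw": -0.7}, {"x": 0, "y": 0, "z": -0.02, "wx": 0, "wy": 0, "wz": 0, "jaw": -0.7}, {"x": 0, "y": 0, "z": -0.05, "wx": 0, "wy": 0, "wz": 0, "jaw": -0.7}, {"x": 0, "y": 0, "z": -0.08, "wx": 0, "wy": 0, "wz": 0, "jaw": -0.7}, {"x": 0, "y": 0, "z": -0.09, "wx": 0, "wy": 0, "wz": 0, "jaw": -0.7}]'

```text
t: 28.88
eef_pos: [0.6274, -0.0773, 0.101]
eef_rot: [1.328, 2.844, 0.002]
force: [0.7, -1.1, -2.3]
grip_width: 0.0242
```

```bash
python3 -c "
from h import *
go([.616,.279,.09],np.radians(130),0)"
```

```text
t 28.88 at [ 0.6274 -0.0773  0.101 ] F [ 0.7 -1.1 -2.3] w 0.0242 -> shift mm [280.4 220.1  10.9] turn [ 0.1  0.1 -0. ] yaw 130.0
```

Emit:
move_arm --motion '[{"x": 0.03, "y": 0.023, "z": 0, "wx": 0, "wy": 0, "wz": 0, "jaw": -0.7}, {"x": 0.075, "y": 0.059, "z": 0, "wx": 0, "wy": 0, "wz": 0, "jaw": -0.7}, {"x": 0.12, "y": 0.094, "z": 0, "wx": 0, "wy": 0, "wz": 0, "jaw": -0.7}, {"x": 0.165, "y": 0.13, "z": 0, "wx": 0, "wy": 0, "wz": 0, "jaw": -0.7}, {"x": 0.19, "y": 0.15, "z": 0, "wx": 0, "wy": 0, "wz": 0, "jaw": -0.7}]'

```text
t: 29.5
eef_pos: [0.6196, 0.1674, 0.1006]
eef_rot: [1.326, 2.846, 0.002]
force: [0.3, 0.2, -2.2]
grip_width: 0.0244
```

Emit:
move_arm --motion '[{"x": 0.02, "y": 0.016, "z": 0, "wx": 0, "wy": 0, "wz": 0, "jaw": -0.7}, {"x": 0.03, "y": 0.023, "z": 0, "wx": 0, "wy": 0, "wz": 0, "jaw": -0.7}, {"x": 0.03, "y": 0.023, "z": 0, "wx": 0, "wy": 0, "wz": 0, "jaw": -0.7}, {"x": 0.03, "y": 0.023, "z": 0, "wx": 0, "wy": 0, "wz": 0, "jaw": -0.7}, {"x": 0.03, "y": 0.023, "z": 0, "wx": 0, "wy": 0, "wz": 0, "jaw": -0.7}]'

```text
t: 30.12
eef_pos: [0.618, 0.2041, 0.1006]
eef_rot: [1.327, 2.845, 0.001]
force: [-0.6, -0.9, -1.6]
grip_width: 0.0245
```

```bash
python3 -c "
from h import *
import pickle
c=vision.calibration('wrist');im=vision.get_image('wrist');cv2.imwrite('pics/w12.png',im);pickle.dump(c,open('w12.pkl','wb'))
t=cv2.imread('pics/t10.png')
hsv=cv2.cvtColor(t,cv2.COLOR_BGR2HSV);H,S,V=cv2.split(hsv)
m=(((H<6)|(H>174))&(S>150)&(V>100))
for ce,st,l in blobs(m): print(ce,st); h=cv2.convexHull(np.argwhere(l)[:,::-1].astype(np.float32)); r=cv2.minAreaRect(h); k=cv2.boxPoints(r); P=ray('top',k,.03); print(P.round(4),P.mean(0).round(4))
go([.616,.279,.09],np.radians(130),0)
cv2.imwrite('pics/s12.png',np.hstack([im[60:360,100:512],cv2.convertScaleAbs(cv2.resize(t[160:235,100:175],(300,300),interpolation=cv2.INTER_CUBIC),alpha=1.6)]))"
```

```text
[137.75088132 196.20211516] [119 177  39  42 851]
[[0.6521 0.3275 0.03  ]
 [0.6672 0.2439 0.03  ]
 [0.5856 0.2268 0.03  ]
 [0.5701 0.3097 0.03  ]] [0.6187 0.277  0.03  ]
t 30.18 at [0.618  0.2042 0.1006] F [-0.1 -0.6 -1.9] w 0.0247 -> shift mm [58.6 46.5 10.6] turn [ 0.1  0.1 -0. ] yaw 130.0
```

View pics/s12.png

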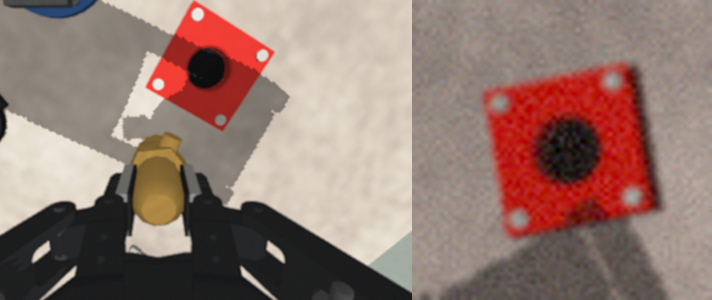

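```bash
python3 -c "
from h import *
import pickle
c=pickle.load(open('w12.pkl','rb'))
print(ray('',[[308.5,128]],.03,c),ray('top',[[138.1,197.1]],.03))
go([.616,.279,.09],np.radians(130),0)"
```

```text
[[0.61614311 0.27850762 0.03      ]] [[0.61827576 0.27690633 0.03      ]]
t 30.18 at [0.618  0.2042 0.1006] F [-0.1 -0.6 -1.9] w 0.0247 -> shift mm [58.6 46.5 10.6] turn [ 0.1  0.1 -0. ] yaw 130.0
```

Emit:
move_arm --motion '[{"x": 0.02, "y": 0.016, "z": 0, "wx": 0.1, "wy": 0.1, "wz": 0, "jaw": -0.7}, {"x": 0.045, "y": 0.037, "z": 0, "wx": 0.1, "wy": 0.1, "wz": 0, "jaw": -0.7}, {"x": 0.057, "y": 0.0465, "z": 0.01, "wx": 0.1, "wy": 0.1, "wz": 0, "jaw": -0.7}, {"x": 0.057, "y": 0.0465, "z": 0.035, "wx": 0.1, "wy": 0.1, "wz": 0, "jaw": -0.7}, {"x": 0.057, "y": 0.0465, "z": 0.055, "wx": 0.1, "wy": 0.1, "wz": 0, "jaw": -0.7}]'

```text
t: 30.8
eef_pos: [0.6165, 0.2779, 0.0441]
eef_rot: [-1.327, -2.847, 0.001]
force: [0.1, 0.0, -2.3]
grip_width: 0.0249
```

```bash
python3 -c "
from h import *
go([.617,.2778,.0185],np.radians(130),0)"
```

```text
t 30.8 at [0.6165 0.2779 0.0441] F [ 0.1  0.  -2.3] w 0.0249 -> shift mm [-0.4  0.3 25.6] turn [-0.1 -0.   0. ] yaw 130.0
```

Emit:
move_arm --motion '[{"x": 0, "y": 0, "z": 0.006, "wx": 0, "wy": 0, "wz": 0, "jaw": -0.7}, {"x": 0, "y": 0, "z": 0.012, "wx": 0, "wy": 0, "wz": 0, "jaw": -0.7}, {"x": 0, "y": 0, "z": 0.018, "wx": 0, "wy": 0, "wz": 0, "jaw": -0.7}, {"x": 0, "y": 0, "z": 0.022, "wx": 0, "wy": 0, "wz": 0, "jaw": -0.7}, {"x": 0, "y": 0, "z": 0.024, "wx": 0, "wy": 0, "wz": 0, "jaw": -0.7}]'

```text
t: 31.42
eef_pos: [0.6166, 0.2779, 0.0201]
eef_rot: [-1.327, -2.847, 0.001]
force: [0.2, 1.0, -2.3]
grip_width: 0.024
```

Emit:
move_arm --motion '[{"x": 0, "y": 0, "z": 0.0005, "wx": 0, "wy": 0, "wz": 0, "jaw": -0.7}, {"x": 0, "y": 0, "z": 0.001, "wx": 0, "wy": 0, "wz": 0, "jaw": -0.7}, {"x": 0, "y": 0, "z": 0.0015, "wx": 0, "wy": 0, "wz": 0, "jaw": -0.7}, {"x": 0, "y": 0, "z": 0.0015, "wx": 0, "wy": 0, "wz": 0, "jaw": -0.7}, {"x": 0, "y": 0, "z": 0.0015, "wx": 0, "wy": 0, "wz": 0, "jaw": -0.7}]'

```text
t: 32.05
eef_pos: [0.6166, 0.2779, 0.0186]
eef_rot: [-1.327, -2.847, 0.001]
force: [-0.6, 0.2, -2.1]
grip_width: 0.0243
```

Emit:
move_arm --motion '[{"x": 0, "y": 0, "z": 0.0005, "wx": 0, "wy": 0, "wz": 0, "jaw": -0.7}, {"x": 0, "y": 0, "z": 0.001, "wx": 0, "wy": 0, "wz": 0, "jaw": -0.7}, {"x": 0, "y": 0, "z": 0.001, "wx": 0, "wy": 0, "wz": 0, "jaw": -0.7}, {"x": 0, "y": 0, "z": 0.001, "wx": 0, "wy": 0, "wz": 0, "jaw": -0.7}, {"x": 0, "y": 0, "z": 0.001, "wx": 0, "wy": 0, "wz": 0, "jaw": -0.7}]'

```text
t: 32.67
eef_pos: [0.6168, 0.2779, 0.0184]
eef_rot: [-1.327, -2.847, 0.0]
force: [-2.8, -1.5, 9.1]
grip_width: 0.0246
```

Seated at the predicted height. Release gently and withdraw straight up.

Emit:
move_arm --motion '[{"x": 0, "y": 0, "z": -0.0003, "wx": 0, "wy": 0, "wz": 0, "jaw": -0.4}, {"x": 0, "y": 0, "z": -0.0003, "wx": 0, "wy": 0, "wz": 0, "jaw": 0}, {"x": 0, "y": 0, "z": -0.0003, "wx": 0, "wy": 0, "wz": 0, "jaw": 0.4}, {"x": 0, "y": 0, "z": -0.0003, "wx": 0, "wy": 0, "wz": 0, "jaw": 0.5}, {"x": 0, "y": 0, "z": -0.01, "wx": 0, "wy": 0, "wz": 0, "jaw": 0.5}]'

```text
t: 33.3
eef_pos: [0.6163, 0.2777, 0.028]
eef_rot: [-1.327, -2.846, 0.002]
force: [0.2, -0.1, 1.2]
grip_width: 0.0638
```

Emit:
move_arm --motion '[{"x": 0, "y": 0, "z": -0.03, "wx": 0, "wy": 0, "wz": 0, "jaw": 0.5}, {"x": 0, "y": 0, "z": -0.07, "wx": 0, "wy": 0, "wz": 0, "jaw": 0.5}, {"x": 0, "y": 0, "z": -0.11, "wx": 0, "wy": 0, "wz": 0, "jaw": 0.5}, {"x": 0, "y": 0, "z": -0.15, "wx": 0, "wy": 0, "wz": 0, "jaw": 0.5}, {"x": 0, "y": 0, "z": -0.16, "wx": 0, "wy": 0, "wz": 0, "jaw": 0.5}]'

```text
t: 33.92
eef_pos: [0.6179, 0.2784, 0.1918]
eef_rot: [1.326, 2.845, 0.004]
force: [0.7, 0.0, 0.3]
grip_width: 0.0641
```

```bash
python3 -c "
from h import *
import pickle
c=vision.calibration('wrist');im=vision.get_image('wrist');cv2.imwrite('pics/w13.png',im);pickle.dump(c,open('w13.pkl','wb'))
go([.616,.279,.2],np.radians(130),0)
a=vision.get_image('scene');cv2.imwrite('pics/s13.png',np.hstack([im[60:360,100:420],cv2.convertScaleAbs(cv2.resize(a[90:240,290:440],(300,300),interpolation=cv2.INTER_CUBIC),alpha=1.4)]))"
```

```text
t 33.98 at [0.6177 0.2783 0.1914] F [ 0.5 -0.2  0.8] w 0.0642 -> shift mm [ 1.6 -0.8 -8.6] turn [0.1 0.  0. ] yaw 130.0
```

The viewer limit is reached, so I check by numbers: where the valve should project against where its brass mask is.

```bash
python3 -c "
from h import *
import pickle
def proj(c,P): 
    V=c['view'];return cv2.projectPoints(np.float64(P),cv2.Rodrigues(V[:3,:3])[0],V[:3,3],c['K'],c['dist_coeffs'])[0].reshape(-1,2).round(1)
def brass(im):
    h=cv2.cvtColor(im,cv2.COLOR_BGR2HSV).astype(int);H,S,V=h[...,0],h[...,1],h[...,2];return (H>12)&(H<32)&(S>110)&(V>50)
W=cv2.imread('pics/w13.png');A=vision.get_image('scene');cv2.imwrite('pics/a13.png',A);T=vision.get_image('top')
cw=pickle.load(open('w13.pkl','rb'))
for n,im,c in(('wrist',W,cw),('scene',A,vision.calibration('scene')),('top',T,vision.calibration('top'))):
    print(n,'expect base/top',proj(c,[[.617,.278,.03],[.617,.278,.088]]).tolist())
    for ce,st,l in blobs(brass(im),40): print('  ',ce.round(1),st)
# port plate in wrist/scene: bright low-sat blob near expected
print('port expected scene',proj(vision.calibration('scene'),[[.442,.2655,.143]]))
g=cv2.cvtColor(A,cv2.COLOR_BGR2HSV)
m=(g[...,1]<30)&(g[...,2]>110)
for ce,st,l in blobs(m,60):
    if 280<ce[0]<440 and ce[1]<220: r=cv2.minAreaRect(np.argwhere(l)[:,::-1].astype(np.float32)); print('  bright',ce.round(1),st,ray('scene',[ce],.143).round(3),np.round(r[1],1))
s=env.state();print(s['force'].round(1),s['t'])
"
```

```text
wrist expect base/top [[256.6, 170.7], [256.5, 181.3]]
   [135.9  85.5] [ 115   51   41   72 1871]
   [256.4 172. ] [241 154  31  36 789]
scene expect base/top [[372.6, 196.6], [377.6, 181.6]]
   [109.1   8.8] [ 83   0  54  21 940]
   [365.1 129.1] [357 117  15  22  87]
   [174.5 162.4] [167 149  16  27 311]
   [374.5 192.2] [366 179  19  26 338]
top expect base/top [[137.6, 197.7], [129.5, 196.0]]
   [134.5 197.1] [126 189  18  17 194]
   [291.3 227.7] [283 219  17  18 209]
   [336.5 240.5] [328 231  18  19 220]
   [313.7 277.8] [310 274   9   8  53]
port expected scene [[364.2 104.9]]
[-0.8 -0.2 -0.6] 34.125
```

```bash
python3 -c "
from h import *
import pickle
def proj(c,P): 
    V=c['view'];return cv2.projectPoints(np.float64(P),cv2.Rodrigues(V[:3,:3])[0],V[:3,3],c['K'],c['dist_coeffs'])[0].reshape(-1,2)
u=np.array([np.cos(np.radians(130)),np.sin(np.radians(130))]);v=np.array([u[1],-u[0]])
q=[[*(np.array([.442,.2655])+a*u+b*v),.143] for a,b in((45,20),(45,-20),(-45,-20),(-45,20),(20,0),(-20,0),(0,0),(37,0),(-37,0),(56,0),(-56,0),(0,31),(0,-31))for a,b in[(a/1000,b/1000)]]
for n,f,c in(('scene','pics/a13.png',vision.calibration('scene')),('top',None,vision.calibration('top')),('wrist','pics/w13.png',pickle.load(open('w13.pkl','rb')))):
    im=cv2.imread(f) if f else vision.get_image('top')
    for p in proj(c,q): 
        x,y=p.round().astype(int); print(n,(x,y),im[y,x] if 0<=x<512 and 0<=y<384 else '-',end=' ')
    print()
"
```

```text
scene (np.int64(383), np.int64(101)) [113 119 123] scene (np.int64(370), np.int64(91)) [22 27 25] scene (np.int64(344), np.int64(109)) [71 76 80] scene (np.int64(358), np.int64(119)) [67 72 74] scene (np.int64(370), np.int64(101)) [27 29 30] scene (np.int64(358), np.int64(109)) [66 71 73] scene (np.int64(364), np.int64(105)) [57 63 65] scene (np.int64(375), np.int64(97)) [33 30 34] scene (np.int64(353), np.int64(113)) [59 62 64] scene (np.int64(380), np.int64(94)) [19 19 19] scene (np.int64(348), np.int64(117)) [53 57 58] scene (np.int64(374), np.int64(112)) [49 51 51] scene (np.int64(354), np.int64(97)) [72 77 81] 
top (np.int64(104), np.int64(288)) [ 93  99 103] top (np.int64(116), np.int64(304)) [94 97 98] top (np.int64(149), np.int64(275)) [57 61 65] top (np.int64(137), np.int64(259)) [60 60 65] top (np.int64(119), np.int64(288)) [51 54 55] top (np.int64(134), np.int64(275)) [55 59 60] top (np.int64(126), np.int64(281)) [12 17 18] top (np.int64(113), np.int64(293)) [60 64 68] top (np.int64(140), np.int64(270)) [25 17 27] top (np.int64(106), np.int64(299)) [79 83 88] top (np.int64(147), np.int64(263)) [21 23 32] top (np.int64(117), np.int64(269)) [86 91 99] top (np.int64(136), np.int64(293)) [ 3 19 43] 
wrist (np.int64(92), np.int64(6)) [186 198 200] wrist (np.int64(39), np.int64(7)) [179 190 193] wrist (np.int64(62), np.int64(130)) [115 122 124] wrist (np.int64(110), np.int64(130)) [111 118 119] wrist (np.int64(72), np.int64(43)) [111 118 120] wrist (np.int64(80), np.int64(98)) [114 120 123] wrist (np.int64(76), np.int64(71)) [10  9  9] wrist (np.int64(68), np.int64(19)) [62 65 66] wrist (np.int64(84), np.int64(120)) [66 70 71] wrist (np.int64(63), np.int64(-10)) - wrist (np.int64(88), np.int64(143)) [115 123 131] wrist (np.int64(115), np.int64(71)) [64 68 69] wrist (np.int64(37), np.int64(72)) [108 117 124]
```

Port plate, its middle hole and both bolt holes appear at the predicted pixels in the wrist view. Hand in.

```bash
python3 -c "
from cell import order,env
print(order.sign_off(),env.state()['t'])"
```

```text
the job is handed in; nothing more can be done
the job is handed in; nothing more can be done
```

The stack is made up on the blue stand, the relief valve is in the red block, everything is released, and the job was handed in at about 34 s. No verdict was reported.

- **Stack:** The blank plate measured 1–2 mm off the stand's centre. The meter's neck read at (0.441, 0.265). The port plate's middle read at (0.442, 0.266), in line with the blank plate at 130° by its bolt holes. Each part touched down within about 1 mm of the predicted height.
- **Relief valve:** I used the one farthest from the base, at about 0.63 m against 0.55 and 0.54 m. It seated at the predicted height. Its brass mask lay within about 2 px of the expected upright position in all three cameras.
- **Bystanders:** No move went near the lid, gauge or spanner, but I did not measure their positions again at the end.

**What disagreed:**
- **Tool tip:** The fingertips sit about 40 mm behind the reported TCP. My first grasp of the blank plate therefore closed above it without touching it. I worked out the offset from the wrist picture and used it for every later grasp.
- **Socket position:** Readings of the red block's position differed by up to 6 mm. I took a mean of the last top and wrist readings.
- **Set-down force:** The blank plate was set down with about 28 N showing at the wrist, more than I intended.
- **Final checks:** The last one was numerical only, as the picture limit was reached. A brightness-mask check for the port plate in the scene view found nothing, because the plate is in shadow there. The wrist-view pixels did agree.

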